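Put the card games back in the games cabinet

TASK

Tidy the card games away: open the little games cabinet by its door handle, stand every card-game box upright on its short end in a slot of its own, narrow 26 mm side facing out and pushed in far enough for the door, then shut the door fully. Leave the mug, the phone and the remote where they are.

Things in the scene. Friction and masses are not known exactly. Their poses are not given: they have to be found in the camera images.
- cabinet: fixed white cabinet with wooden top and door, 80 deep (x) x 182 wide (y) x 144 mm high, front facing the robot (its own -x). Origin: centre of its underside on the table; z up. Floor 8 mm thick, side walls 10 mm, back panel's inner face at x = +32 mm, top 12 mm thick with its underside at 132 mm. Sides and floor reach the front plane x = -40 mm; the top begins further in, at x = -18 mm
- slots (a point): point on the cabinet's floor, 8 mm above the table, in the middle of its front plane (cabinet x = -40, y = 0; axes as the cabinet's). Three plywood dividers 6 mm thick at y = -42, 0, +42 mm, which begin 22 mm behind the front plane, make four slots, each 36 mm wide, 124 mm high and 72 mm deep, centred at y = -63, -21, +21, +63 mm
- door (a joint): door angle about its upright hinge at the cabinet's front right edge (cabinet x = -40, y = -91 mm): 0 shut, growing as it swings towards the robot, then to the robot's right; at most 2.6 rad. Light friction (0.05 N m), no latch or spring, stays where left; starts at 0 to 0.2. Door 12 mm thick, 182 mm wide, top edge 142 mm above the table; shut, its inner face lies on the front plane
- door_hinge (a point): point on the door's hinge axis, at mid-height of the door; z up, x and y turn with the door (shut: as the cabinet's)
- door_handle (a point): grip point of the door handle, 115 mm above the table, on the axis of a round upright steel bar 10 mm in diameter, from 70 to 136 mm high, 32 mm in front of the door's outer face; joined to the door by two stubs at 77 and 127 mm high. In the door's axes it lies at x = -44, y = +160 mm from the hinge
- box1: a closed plain cardboard card-game box, pale label on both broad faces, 110 x 50 x 26 mm, 90 to 160 g, lying flat at the start. All are alike; two or three of the four named are present (None from the start: absent). Origin: the middle of the box. Axes: x along the 110 mm, y along the 50 mm, z along the 26 mm; either end may be down when it stands
- box2: another card-game box like box1, same size, origin and axes
- box3: another card-game box like box1, same size, origin and axes
- box4: another card-game box like box1, same size, origin and axes
- mug: blue ceramic mug, 80 mm across, 95 mm high, to be left alone. Origin: centre of its underside
- remote: black remote control lying flat, 120 (x) x 36 (y) x 14 mm, among the boxes, to be left alone. Origin: centre of its underside
- phone: black phone lying flat, 148 (x) x 72 (y) x 9 mm, to be left alone. Origin: centre of its underside
Mind the look-alikes: they are no part of the job. Leave any purple or turquoise look-alike of the box1 alone.

How it is judged:
By the outcome, as a careful person would: the job done as asked, in the order asked, and still so for the second after the job is handed in, with the robot touching nothing.
Of box1, box2, box3, box4 only 2 to 3 are there at a start; the rules pass over those that are not, and their reading is None.
At some moment in a run one of box1, box2, box3, box4 may be knocked a few centimetres aside while the robot is not near it.
Once in a run the grip may slacken for a moment while it holds something.
It also fails if it takes over 210 s, if anything falls off the work surface, if the arm or the gripper's body presses on something with over 40 N, if the wrist force passes 120 N, or if a joint passes its speed limit or range.

ROBOT

A 6-joint arm with a two-finger parallel gripper is mounted at the origin on the work surface. World frame = base frame: x ahead of the robot, y to its left, z up, the work surface at z = 0. Lengths are in mm, angles in degrees, forces in N, time in s.
With the tool pointing down it reaches from about 300 to 850 mm from the base axis. Payload 4.2 kg.
Tool frame: the origin (TCP) lies on the centre line of the jaws, within the pads' length; the fingertips stand 14 mm ahead of it and the grasp point (between the pads) lies 5 mm behind it; z points along the fingers, y is the line along which they close (so a half turn about z gives the same grasp; the last joint's range is limited). The gripper opens to 91 mm and grips with 3 to 60 N. Pads are 32 mm wide; open, the fingers measure 118 mm over their backs; the gripper's body (76 mm by 178 mm) begins 60 mm behind the grasp point.
Start: joints at [70.588, 18.312, 89.639, -0, 72.044, -1.146], TCP at [180.223, 546.042, 227.976] pointing down, gripper open.
Joint ranges: [-177.97, 177.97], [-48.28, 115.42], [12.27, 149.76], [-77.06, 257.06], [2.81, 150.46], [-146.56, 146.56]. Speed limits (degrees/s): [147.25, 147.25, 180, 180, 180, 180].

INTERFACE

Orientations are given as [roll, pitch, yaw] about the fixed x, y, z axes, in that order (R = Rz(yaw) Ry(pitch) Rx(roll)).
In Python, from workcell import * gives the robot as it stands. The module is installed in compiled form; this text tells all that it offers.
- The arm moves only by the shell command python3 -m crank 'ROWS' [FORCE]. ROWS is JSON, a list of rows, each an object of numbers: "grip": the finger opening in m, from 0 to 0.0912; "x", "y", "z": the shift along the tool's x, y, z in m; "yaw": the turn about the tool's z in rad. In form: [{"grip": .., "x": .., "y": .., "z": .., "yaw": ..}, ...]. A call has exactly 5 rows; each row is the pose to reach, as a shift and turn from the pose commanded when the call began, along the tool's axes at that moment; what a row does not reach only later rows make up. A row lasts 1/12 s, in which the tool goes at most 41.7 mm and 7.16 degrees, less where a joint would pass 70% of its speed; a pose out of reach is approached as far as the arm can. A call with a gripper value outside its range is refused whole. The fingers move at their own pace and stop on an object; FORCE is the grip in N (left out, the last holds). Time passes only in rows, so rows that repeat a pose let the fingers close, or fill a call up. It gives the time, the measured TCP pose, the force, the opening and the grip force at its end, in the units of the state.
- state(): the state, without advancing time (a new reading comes with each control period).
- grab_frame(name): name is "scene" or "top"; returns the picture (480x640x3 uint8, red, green, blue); there is no depth.
- camera_model(name): a dict with "intrinsics" (3x3 intrinsics, pixels), "distortion" ([k1, k2, p1, p2, k3] as OpenCV has them; the pictures are not rectified), "R" (3x3) and "t" (3): a world point X has camera coordinates R X + t. Camera axes: x right, y down, z forward; pixel columns grow to the right and rows downward; lengths in mm; the calibration is good to about 2 mm. A picture is of the moment at which its call begins. camera_model takes no time and is no camera call.
- job_done(): hands the job in; it is judged then, once.
The state is a dict: "time_s": time; "qpos": joint angles; "qvel": joint speeds; "effort": joint torques, N m; "ee_pos": TCP position; "ee_rot": TCP orientation; "force": force on the tool from outside, world axes, zero at the start; "torque": the same for the moment, N m; "gripper_width": finger opening in mm; "gripper_force": force on a finger pad.
Only numpy, scipy, OpenCV 4.12 (cv2) and the standard library are available. Lean on these libraries where they do the work, as an engineer would, in place of code of your own. Each camera call takes 0.05 s, during which the arm holds its last target. There are 200 camera calls.

## Working session

There is one attempt and no reset: what is moved stays moved. The work goes in short steps, Python scripts to look and compute and a shell command to move; the robot and the scene stay as the last step left them, time stands still between calls to the robot, and variables do not carry over. Pictures are saved under pics/ and viewed, at most 14 in all, crops included, and the job is handed in when it is done.

```bash
mkdir -p pics; python3 - <<'E'
from workcell import *
import cv2,numpy as np
np.set_printoptions(suppress=True,precision=2)
print(state())
for n in("scene","top"):
    cv2.imwrite(f"pics/{n}0.png",grab_frame(n)[:,:,::-1]); c=camera_model(n); print({k:np.array(v).tolist() for k,v in c.items()})
E
```

```text
{'time_s': 0.0, 'qpos': array([70.59, 18.35, 89.71,  0.  , 72.04, -1.15]), 'qvel': array([-0.12, -0.04,  0.06, -0.04,  0.02,  0.05]), 'effort': array([ -0.  , -41.25, -23.2 ,   0.07,   0.05,  -0.  ]), 'ee_pos': array([180.06, 545.59, 227.13]), 'ee_rot': array([-179.9 ,   -0.  ,  161.73]), 'force': array([-0.09, -0.13, -0.25]), 'torque': array([-0.04, -0.03, -0.03]), 'gripper_force': 0.0, 'gripper_width': 91.01289125877695}
{'intrinsics': [[539.6288726114722, 0.0, 319.9042223011556], [0.0, 539.6288726114722, 245.8021388158612], [0.0, 0.0, 1.0]], 'distortion': [-0.07060514839324779, 0.0, 0.0, 0.0, 0.0], 'R': [[-0.7830825882065121, 0.6219174226691501, 0.0006159775578920448], [0.5199950347107869, 0.6552904610622052, -0.5479047139028923], [-0.3411551317566798, -0.42873433618202833, -0.8365405220637181]], 't': [432.2077446708116, -227.76886112529755, 1406.410716615384]}
{'intrinsics': [[499.8272713319829, 0.0, 321.96418902472374], [0.0, 499.8272713319829, 244.52495609902485], [0.0, 0.0, 1.0]], 'distortion': [0.04439753576140656, 0.0, 0.0, 0.0, 0.0], 'R': [[0.022963206422754727, -0.999449565975652, 0.023942769720042206], [-0.9813678718896042, -0.02710458999002325, -0.19021682686960759], [0.1907610840125823, -0.019128676706812484, -0.9814501019174592]], 't': [-21.218484675750705, 563.2015754428729, 1270.8927171656615]}
```

View pics/scene0.png

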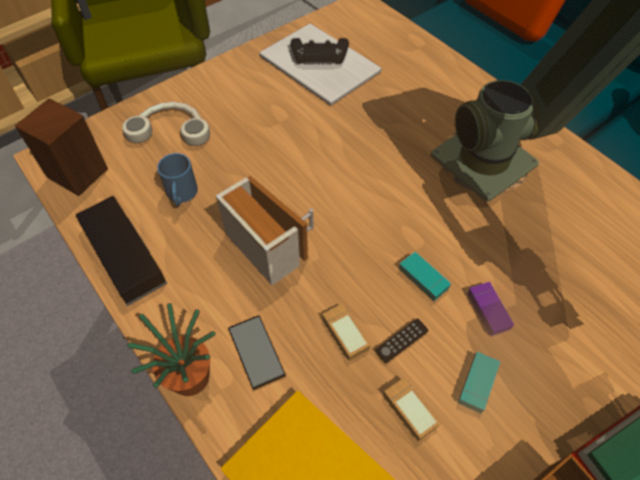

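View pics/top0.png

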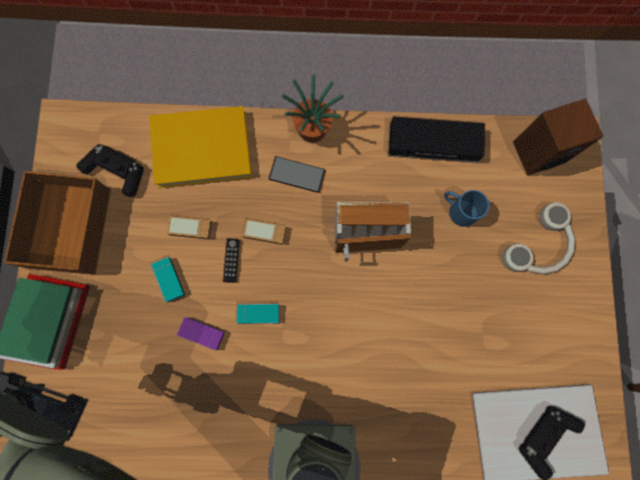

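The top view shows two boxes, at about (189,227) and (264,230), with the remote between them at (232,260). The cabinet is at (372,225), with its handle at about (346,252). I'll enlarge both views.

```bash
python3 - <<'E'
import cv2
a=cv2.imread("pics/top0.png"); c=cv2.resize(a[190:290,155:295],None,fx=5.7,fy=5.7,interpolation=cv2.INTER_CUBIC)
b=cv2.resize(a[190:280,320:425],None,fx=6,fy=6,interpolation=cv2.INTER_CUBIC)
cv2.imwrite("pics/c1.png",c);cv2.imwrite("pics/c2.png",b)
s=cv2.imread("pics/scene0.png");cv2.imwrite("pics/c3.png",cv2.resize(s[165:290,205:330],None,fx=4.8,fy=4.8,interpolation=cv2.INTER_CUBIC))
E
```

```text
(no output)
```

View pics/c1.png

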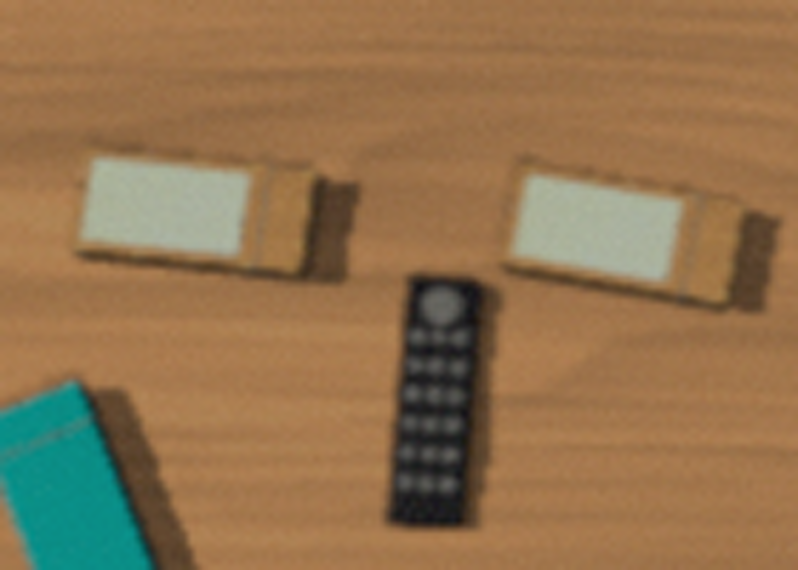

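View pics/c2.png

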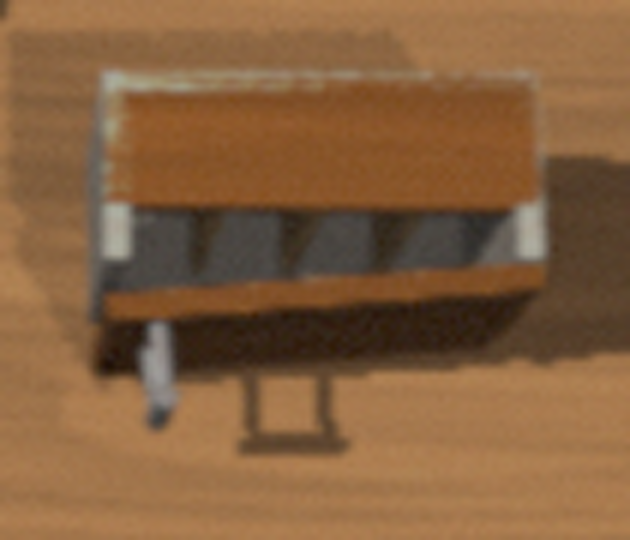

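View pics/c3.png

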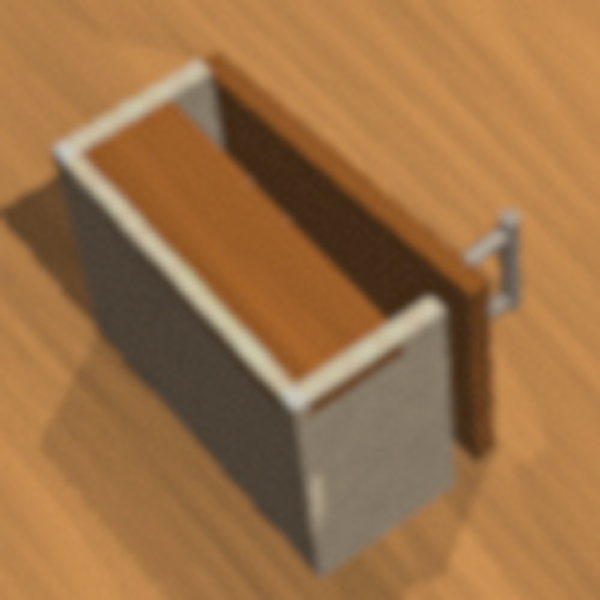

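The crops give the box top-face corners and the cabinet top and door corners, which I'll fit with the calibration.

```bash
cat > h.py <<'E'
from workcell import *
import cv2,numpy as np
from scipy.optimize import least_squares
np.set_printoptions(suppress=True,precision=1)
def proj(n,P):
    c=camera_model(n);R=np.array(c["R"]);t=np.array(c["t"],float)
    return cv2.projectPoints(np.array(P,float).reshape(-1,1,3),cv2.Rodrigues(R)[0],t,np.array(c["intrinsics"]),np.array(c["distortion"]))[0][:,0]
def rz(a): return np.array([[np.cos(a),-np.sin(a),0],[np.sin(a),np.cos(a),0],[0,0,1]])
def un(p,f,o): return (np.array(p,float)+.5)/f-.5+np.array(o)
def onplane(n,px,z):
    c=camera_model(n);R=np.array(c["R"]);t=np.array(c["t"],float)
    u=cv2.undistortPoints(np.array(px,float).reshape(-1,1,2),np.array(c["intrinsics"]),np.array(c["distortion"]))[:,0]
    d=np.c_[u,np.ones(len(u))]@R; C=-R.T@t; return C+d*((z-C[2])/d[:,2])[:,None]
def fit(L,obs,x0):
    "L: list of local points per cam; obs {cam:px}"
    f=lambda q:np.concatenate([(proj(n,(rz(q[2])@np.array(L[n],float).T).T+[q[0],q[1],0])-obs[n]).ravel() for n in obs])
    s=least_squares(f,x0,loss="soft_l1"); return s.x,f(s.x)
E
python3 - <<'E'
from h import *
box=[(55,25,26),(-55,25,26),(-55,-25,26),(55,-25,26)]
# top order UL, UR, LR, LL ; box x axis to image left (+y world): yaw ~ 90
for nm,p in dict(A=[(88,154),(318,172),(306,267),(79,250)],B=[(520,160),(745,203),(728,296),(505,260)]).items():
    px=un(p,5.7,(155,190)); W=onplane("top",px,26); print(nm,W.mean(0))
    L=[(55,-25,26),(-55,-25,26),(-55,25,26),(55,25,26)]
    q,r=fit({"top":L},{"top":px},[W[:,0].mean(),W[:,1].mean(),np.pi/2]); print(q[:2],np.degrees(q[2]),r)
top=un([(103,72),(538,72),(103,260),(547,258)],6,(320,190)); sc=un([(295,400),(62,150),(441,299),(203,65),(320,573),(455,483)],4.8,(205,165))
L={"top":[(40,91,144),(40,-91,144),(-40,91,144),(-40,-91,144)],"scene":[(40,91,144),(40,-91,144),(-40,91,144),(-40,-91,144),(40,91,0),(-40,91,0)]}
q,r=fit(L,{"top":top,"scene":sc},[600,-130,0]);print("cab",q[:2],np.degrees(q[2]),r)
for n in("top","scene"):print(n,fit({n:L[n]},{n:dict(top=top,scene=sc)[n]},q)[0])
hb=un([(158,423)],6,(320,190));hs=un([(509,215)],4.8,(205,165))
for a in np.arange(0,.21,.02):
    H=np.array([-40,-91,0])+rz(a)@[-44,160,136]; P=rz(q[2])@H+[q[0],q[1],0]; print(round(a,2),P,proj("top",P)-un([(158,330)],6,(320,190)),proj("scene",P)-hs)
print(onplane("top",hb,70),onplane("scene",hs,136))
E
```

```text
A [608.7 352.   26. ]
[608.7 352.1] 87.26894684779957 [-0.1 -0.6  0.4 -0.7  0.4  0.6 -0.9  0.6]
B [605.3 150.3  26. ]
[605.3 150.4] 81.75933551224712 [ 0.1 -0.   0.5 -0.8  0.1  0.6 -0.9  0.1]
cab [ 619.  -132.9] 1.454621584610088 [ 0.4  0.1  0.2  0.4  0.7 -0.1 -0.2  0.5  0.2  1.9 -1.9 -0.7  1.   1.9
 -1.  -1.3  0.4  0.9  0.3 -0.1]
top [ 619.5 -132.2    0. ]
scene [ 617.6 -134.1    0. ]
0.0 [533.3 -66.  136. ] [[0.3 6.3]] [[-3.2  4.1]]
0.02 [530.1 -67.  136. ] [[0.7 7.6]] [[-2.3  3. ]]
0.04 [526.9 -68.1 136. ] [[1.1 8.8]] [[-1.5  2. ]]
0.06 [523.8 -69.2 136. ] [[ 1.6 10.1]] [[-0.6  0.9]]
0.08 [520.7 -70.4 136. ] [[ 2.  11.3]] [[ 0.2 -0.2]]
0.1 [517.6 -71.6 136. ] [[ 2.5 12.6]] [[ 1.  -1.2]]
0.12 [514.6 -72.9 136. ] [[ 3.  13.8]] [[ 1.7 -2.3]]
0.14 [511.6 -74.3 136. ] [[ 3.6 15. ]] [[ 2.5 -3.4]]
0.16 [508.6 -75.7 136. ] [[ 4.1 16.2]] [[ 3.1 -4.6]]
0.18 [505.6 -77.2 136. ] [[ 4.7 17.4]] [[ 3.8 -5.7]]
0.2 [502.7 -78.7 136. ] [[ 5.3 18.6]] [[ 4.4 -6.8]]
[[520.9 -70.   70. ]] [[521.3 -70.3 136. ]]
```

The cabinet is at (619,-133) with yaw about 1°. The handle is at (521,-70), with the door at about 0.08 rad. Next I translate above the handle, then turn.

```bash
cat > go.py <<'E'
import sys
from h import *
# usage: go.py X Y Z YAW(world deg): prints shift/turn in tool axes
X,Y,Z,W=map(float,sys.argv[1:5]); s=state(); a=np.radians(s["ee_rot"][2]); d=np.array([X,Y])-s["ee_pos"][:2]
print("now",s["time_s"],s["ee_pos"],s["ee_rot"],"F",s["force"],"w",s["gripper_width"],"gf",s["gripper_force"])
print("x %.4f y %.4f z %.4f yaw %.3f"%((d@[np.cos(a),np.sin(a)])/1e3,(d@[np.sin(a),-np.cos(a)])/1e3,(s["ee_pos"][2]-Z)/1e3,-np.radians((W-s["ee_rot"][2]+180)%360-180)),"q6 at goal %.0f"%(90+np.degrees(np.arctan2(Y,X))-W))
E
python3 -m crank '[{"x":-0.02,"y":-0.018},{"x":-0.047,"y":-0.043},{"x":-0.075,"y":-0.07},{"x":-0.102,"y":-0.095},{"x":-0.129,"y":-0.12}]'
python3 -m crank '[{"x":-0.026,"y":-0.024},{"x":-0.052,"y":-0.048},{"x":-0.078,"y":-0.072},{"x":-0.104,"y":-0.096},{"x":-0.13,"y":-0.12}]'
python3 go.py 521 -70 170 5.8
```

```text
now 0.1 [180.1 545.6 227.2] [-179.9   -0.   161.7] F [-0.4  0.7  0.2] w 90.98244306464606 gf 0.0
x -0.5167 y -0.4777 z 0.0572 yaw 2.722 q6 at goal 77validation failed for argument at $[0]...
validation failed for argument at $[0]...
```

```bash

python3 -m crank '[{"grip":0.05,"x":-0.02,"y":-0.018,"z":0,"yaw":0},{"grip":0.05,"x":-0.047,"y":-0.043,"z":0,"yaw":0},{"grip":0.05,"x":-0.075,"y":-0.07,"z":0,"yaw":0},{"grip":0.05,"x":-0.102,"y":-0.095,"z":0,"yaw":0},{"grip":0.05,"x":-0.129,"y":-0.12,"z":0,"yaw":0}]'
python3 -m crank '[{"grip":0.05,"x":-0.026,"y":-0.024,"z":0,"yaw":0},{"grip":0.05,"x":-0.052,"y":-0.048,"z":0,"yaw":0},{"grip":0.05,"x":-0.078,"y":-0.072,"z":0,"yaw":0},{"grip":0.05,"x":-0.104,"y":-0.096,"z":0,"yaw":0},{"grip":0.05,"x":-0.13,"y":-0.12,"z":0,"yaw":0}]'
python3 go.py 521 -70 170 5.8
```

```text
time_s: 0.52
ee_pos: [265.3, 389.9, 227.5]
ee_rot: [-180.0, -0.0, 161.8]
force: [0.9, -0.4, 0.1]
gripper_width: 60.9
gripper_force: 0.0
time_s: 0.93
ee_pos: [351.2, 235.2, 227.8]
ee_rot: [-180.0, -0.0, 161.8]
force: [1.6, -0.2, 0.5]
gripper_width: 50.2
gripper_force: 0.0
now 0.9333 [351.2 235.2 227.8] [-180.    -0.   161.8] F [ 1.6 -0.2  0.5] w 50.17222445662186 gf 0.0
x -0.2569 y -0.2367 z 0.0578 yaw 2.722 q6 at goal 77
```

```bash

python3 -m crank '[{"grip":0.04,"x":-0.026,"y":-0.024,"z":0,"yaw":0.12},{"grip":0.04,"x":-0.052,"y":-0.048,"z":0,"yaw":0.24},{"grip":0.04,"x":-0.078,"y":-0.072,"z":0,"yaw":0.36},{"grip":0.04,"x":-0.104,"y":-0.096,"z":0,"yaw":0.48},{"grip":0.04,"x":-0.13,"y":-0.12,"z":0,"yaw":0.6}]'
for i in 1 2 3; do python3 -m crank '[{"grip":0.04,"x":0,"y":0,"z":0,"yaw":0.12},{"grip":0.04,"x":0,"y":0,"z":0,"yaw":0.24},{"grip":0.04,"x":0,"y":0,"z":0,"yaw":0.36},{"grip":0.04,"x":0,"y":0,"z":0,"yaw":0.48},{"grip":0.04,"x":0,"y":0,"z":0,"yaw":0.6}]'; done
python3 go.py 521 -70 170 5.8
```

```text
time_s: 1.35
ee_pos: [437.0, 80.5, 227.8]
ee_rot: [-180.0, -0.0, 127.0]
force: [0.8, 0.4, -0.1]
gripper_width: 39.8
gripper_force: 0.0
time_s: 1.77
ee_pos: [436.5, 82.0, 227.5]
ee_rot: [-179.9, -0.0, 92.6]
force: [0.3, 0.8, -0.7]
gripper_width: 39.9
gripper_force: 0.0
time_s: 2.18
ee_pos: [436.5, 82.2, 227.6]
ee_rot: [-180.0, 0.0, 58.3]
force: [0.1, -1.1, 0.1]
gripper_width: 39.8
gripper_force: 0.0
time_s: 2.6
ee_pos: [436.5, 82.2, 227.6]
ee_rot: [-180.0, 0.0, 23.9]
force: [-0.1, -0.6, 0.1]
gripper_width: 40.2
gripper_force: 0.0
now 2.6 [436.5  82.2 227.6] [-180.     0.    23.9] F [-0.1 -0.6  0.1] w 40.18472139329982 gf 0.0
x 0.0157 y 0.1734 z 0.0576 yaw 0.316 q6 at goal 77
```

```bash

python3 -m crank '[{"grip":0.04,"x":0.003,"y":0.035,"z":0,"yaw":0.065},{"grip":0.04,"x":0.006,"y":0.07,"z":0.0,"yaw":0.13},{"grip":0.04,"x":0.01,"y":0.105,"z":0,"yaw":0.2},{"grip":0.04,"x":0.013,"y":0.14,"z":0.02,"yaw":0.26},{"grip":0.04,"x":0.0157,"y":0.1734,"z":0.04,"yaw":0.316}]' | head -3
python3 -m crank '[{"grip":0.04,"x":0,"y":0,"z":0.02,"yaw":0},{"grip":0.04,"x":0,"y":0,"z":0.04,"yaw":0},{"grip":0.04,"x":0,"y":0,"z":0.06,"yaw":0},{"grip":0.04,"x":0,"y":0,"z":0.077,"yaw":0},{"grip":0.04,"x":0,"y":0,"z":0.077,"yaw":0}]'
python3 -m crank '[{"grip":0.025,"x":0,"y":0,"z":0,"yaw":0},{"grip":0.015,"x":0,"y":0,"z":0,"yaw":0},{"grip":0.005,"x":0,"y":0,"z":0,"yaw":0},{"grip":0,"x":0,"y":0,"z":0,"yaw":0},{"grip":0,"x":0,"y":0,"z":0,"yaw":0}]' 15
python3 go.py 521 -70 110 5.8
```

```text
time_s: 3.02
ee_pos: [523.7, -71.2, 188.2]
ee_rot: [180.0, -0.2, 5.9]
time_s: 3.43
ee_pos: [519.5, -69.2, 107.3]
ee_rot: [-179.9, 0.5, 6.1]
force: [-1.6, -0.3, -0.8]
gripper_width: 40.0
gripper_force: 0.0
time_s: 3.85
ee_pos: [522.2, -68.3, 111.9]
ee_rot: [-179.9, -0.0, 6.0]
force: [-4.3, 9.6, 7.9]
gripper_width: 9.7
gripper_force: 10.9
now 3.85 [522.2 -68.3 111.9] [-179.9   -0.     6. ] F [-4.3  9.6  7.9] w 9.749774423742839 gf 10.915726572275162
x -0.0013 y 0.0016 z 0.0019 yaw 0.004 q6 at goal 77
```

```bash

python3 -m crank '[{"grip":0,"x":-0.0182,"y":0.006,"z":0,"yaw":-0.116},{"grip":0,"x":-0.0357,"y":0.0142,"z":0,"yaw":-0.232},{"grip":0,"x":-0.0521,"y":0.0243,"z":0,"yaw":-0.348},{"grip":0,"x":-0.0671,"y":0.0362,"z":0,"yaw":-0.464},{"grip":0,"x":-0.0808,"y":0.0498,"z":0,"yaw":-0.58}]'
python3 go.py 521 -70 110 5.8
```

```text
time_s: 4.27
ee_pos: [446.2, -127.1, 112.0]
ee_rot: [-180.0, -0.1, 39.7]
force: [0.2, 0.8, 2.6]
gripper_width: 9.9
gripper_force: 15.0
now 4.2667 [ 446.2 -127.1  112. ] [-180.    -0.1   39.7] F [0.2 0.8 2.6] w 9.880517539336955 gf 15.001722872257233
x 0.0940 y 0.0038 z 0.0020 yaw 0.592 q6 at goal 77
```

```bash

for i in 1 2; do python3 -m crank '[{"grip":0,"x":-0.0182,"y":0.006,"z":0,"yaw":-0.116},{"grip":0,"x":-0.0357,"y":0.0142,"z":0,"yaw":-0.232},{"grip":0,"x":-0.0521,"y":0.0243,"z":0,"yaw":-0.348},{"grip":0,"x":-0.0671,"y":0.0362,"z":0,"yaw":-0.464},{"grip":0,"x":-0.0808,"y":0.0498,"z":0,"yaw":-0.58}]'; done
python3 -m crank '[{"grip":0,"x":0,"y":0,"z":0,"yaw":0},{"grip":0.01,"x":0,"y":0,"z":0,"yaw":0},{"grip":0.03,"x":0,"y":0,"z":0,"yaw":0},{"grip":0.04,"x":0,"y":0,"z":0,"yaw":0},{"grip":0.04,"x":0,"y":0,"z":0,"yaw":0}]'
python3 -m crank '[{"grip":0.04,"x":0,"y":0,"z":-0.02,"yaw":0},{"grip":0.04,"x":0,"y":0,"z":-0.045,"yaw":0},{"grip":0.04,"x":0,"y":0,"z":-0.08,"yaw":0},{"grip":0.04,"x":0,"y":0,"z":-0.11,"yaw":0},{"grip":0.04,"x":0,"y":0,"z":-0.11,"yaw":0}]'
python3 - <<'E'
from h import *
cv2.imwrite("pics/top1.png",cv2.resize(grab_frame("top")[180:300,150:430,::-1],None,fx=2.85,fy=2.85,interpolation=cv2.INTER_CUBIC))
E
```

```text
time_s: 4.68
ee_pos: [415.8, -217.9, 112.0]
ee_rot: [180.0, -0.0, 72.9]
force: [1.7, 1.4, 2.1]
gripper_width: 9.4
gripper_force: 15.0
time_s: 5.1
ee_pos: [440.5, -310.0, 112.0]
ee_rot: [179.9, 0.0, 106.1]
force: [4.8, 4.3, 0.0]
gripper_width: 9.8
gripper_force: 15.0
time_s: 5.52
ee_pos: [438.8, -308.3, 110.7]
ee_rot: [-179.9, -0.1, 105.8]
force: [-0.5, 0.1, -0.1]
gripper_width: 26.3
gripper_force: 0.0
time_s: 5.93
ee_pos: [441.9, -310.6, 227.0]
ee_rot: [179.6, 0.5, 105.8]
force: [0.9, -1.2, -0.1]
gripper_width: 40.1
gripper_force: 0.0
```

View pics/top1.png

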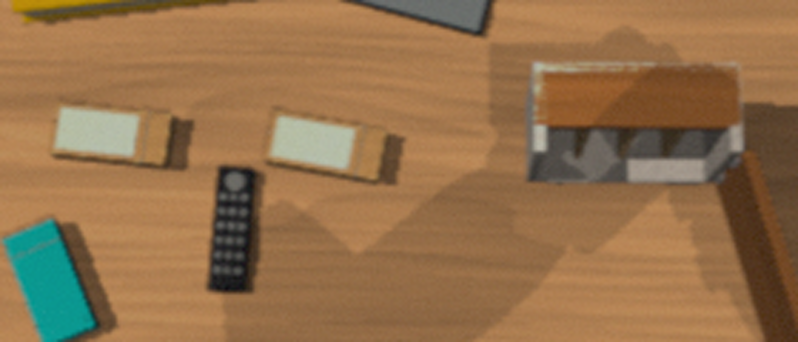

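The door stands open at about 105° and the boxes haven't moved. Next is box B.

```bash
python3 go.py 609.6 180.1 120 81.8
```

```text
now 5.9833 [ 440.7 -309.8  224.1] [179.8   0.3 105.8] F [ 0.  -0.1 -0.2] w 39.87539431814621 gf 0.0
x 0.4254 y 0.2960 z 0.1041 yaw 0.419 q6 at goal 25
```

```bash

python3 -m crank '[{"grip":0.066,"x":0.02,"y":0.014,"z":0,"yaw":0},{"grip":0.066,"x":0.048,"y":0.033,"z":0,"yaw":0},{"grip":0.066,"x":0.078,"y":0.054,"z":0,"yaw":0},{"grip":0.066,"x":0.108,"y":0.075,"z":0,"yaw":0},{"grip":0.066,"x":0.138,"y":0.096,"z":0,"yaw":0}]' >/dev/null
python3 -m crank '[{"grip":0.066,"x":0.03,"y":0.021,"z":0,"yaw":0},{"grip":0.066,"x":0.06,"y":0.042,"z":0,"yaw":0},{"grip":0.066,"x":0.09,"y":0.063,"z":0,"yaw":0},{"grip":0.066,"x":0.12,"y":0.083,"z":0,"yaw":0},{"grip":0.066,"x":0.15,"y":0.104,"z":0,"yaw":0}]' >/dev/null
python3 -m crank '[{"grip":0.066,"x":0.03,"y":0.021,"z":0,"yaw":0.1},{"grip":0.066,"x":0.06,"y":0.042,"z":0.02,"yaw":0.2},{"grip":0.066,"x":0.09,"y":0.063,"z":0.05,"yaw":0.3},{"grip":0.066,"x":0.12,"y":0.083,"z":0.08,"yaw":0.419},{"grip":0.066,"x":0.137,"y":0.096,"z":0.104,"yaw":0.419}]' >/dev/null
python3 -m crank '[{"grip":0.066,"x":0,"y":0,"z":0,"yaw":0},{"grip":0.066,"x":0,"y":0,"z":0,"yaw":0},{"grip":0.066,"x":0,"y":0,"z":0,"yaw":0},{"grip":0.066,"x":0,"y":0,"z":0,"yaw":0},{"grip":0.066,"x":0,"y":0,"z":0,"yaw":0}]' >/dev/null
python3 go.py 609.6 180.1 17 81.8
```

```text
now 7.65 [608.7 178.3 119.6] [179.9  -0.   81.7] F [-0.3 -0.  -0.8] w 65.99807859131147 gf 0.0
x 0.0019 y 0.0007 z 0.1026 yaw -0.001 q6 at goal 25
```

```bash

python3 -m crank '[{"grip":0.066,"x":0.002,"y":0.0007,"z":0.03,"yaw":0},{"grip":0.066,"x":0.002,"y":0.0007,"z":0.06,"yaw":0},{"grip":0.066,"x":0.002,"y":0.0007,"z":0.085,"yaw":0},{"grip":0.066,"x":0.002,"y":0.0007,"z":0.1,"yaw":0},{"grip":0.066,"x":0.002,"y":0.0007,"z":0.101,"yaw":0}]' >/dev/null
python3 -m crank '[{"grip":0.06,"x":0,"y":0,"z":0,"yaw":0},{"grip":0.052,"x":0,"y":0,"z":0,"yaw":0},{"grip":0.04,"x":0,"y":0,"z":0,"yaw":0},{"grip":0.04,"x":0,"y":0,"z":0,"yaw":0},{"grip":0.04,"x":0,"y":0,"z":0,"yaw":0}]' 8
python3 go.py 609.6 180.1 17 81.8
```

```text
time_s: 8.48
ee_pos: [610.2, 181.2, 18.8]
ee_rot: [179.8, -0.0, 81.8]
force: [-1.3, -2.0, 6.5]
gripper_width: 50.5
gripper_force: 7.9
now 8.4833 [610.2 181.2  18.8] [179.8  -0.   81.8] F [-1.3 -2.   6.5] w 50.524222248724406 gf 7.8997595608234406
x -0.0012 y -0.0004 z 0.0018 yaw 0.000 q6 at goal 25
```

```bash

python3 -m crank '[{"grip":0.04,"x":-0.0019,"y":0,"z":-0.0089,"yaw":0},{"grip":0.04,"x":-0.0048,"y":0,"z":-0.0176,"yaw":0},{"grip":0.04,"x":-0.0085,"y":0,"z":-0.0259,"yaw":0},{"grip":0.04,"x":-0.0131,"y":0,"z":-0.0338,"yaw":0},{"grip":0.04,"x":-0.0185,"y":0,"z":-0.0411,"yaw":0}]'
python3 -m crank '[{"grip":0.04,"x":-0.0061,"y":0,"z":-0.0068,"yaw":0},{"grip":0.04,"x":-0.0129,"y":0,"z":-0.0128,"yaw":0},{"grip":0.04,"x":-0.0203,"y":0,"z":-0.0182,"yaw":0},{"grip":0.04,"x":-0.0283,"y":0,"z":-0.0227,"yaw":0},{"grip":0.04,"x":-0.0366,"y":0,"z":-0.0264,"yaw":0}]'
python3 - <<'E'
from h import *
cv2.imwrite("pics/s1.png",cv2.resize(grab_frame("scene")[250:430,270:510,::-1],None,fx=3,fy=3,interpolation=cv2.INTER_CUBIC))
E
```

```text
time_s: 8.9
ee_pos: [606.8, 162.6, 59.2]
ee_rot: [180.0, -0.0, 81.8]
force: [-0.3, -0.7, -1.1]
gripper_width: 50.4
gripper_force: 7.9
time_s: 9.32
ee_pos: [601.3, 125.8, 84.9]
ee_rot: [180.0, -0.0, 81.8]
force: [0.3, -0.2, -1.1]
gripper_width: 50.2
gripper_force: 7.9
```

View pics/s1.png

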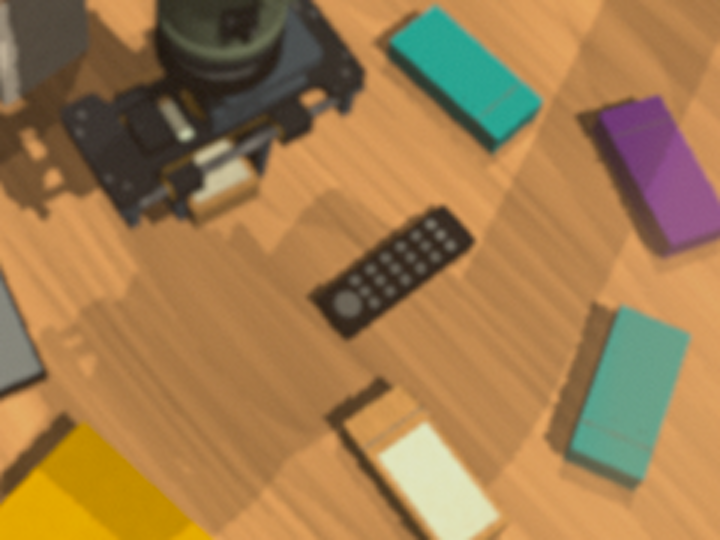

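```bash
python3 - <<'E'
from h import *
s=state();p=np.array(s["ee_pos"])-[0,0,4]; u=np.array([np.cos(np.radians(81.8)),np.sin(np.radians(81.8)),0]);v=np.array([u[1],-u[0],0]);z=np.array([0,0,1])
for th in (0,30,60,90):
    c,sn=np.cos(np.radians(th)),np.sin(np.radians(th)); L=c*u+sn*z; N=-sn*u+c*z
    P=[p+25*L+a*25*v+b*13*N for a,b in((1,1),(-1,1),(1,-1),(-1,-1))]+[p-85*L+b*13*N for b in(1,-1)]
    print(th,((proj("scene",P)-[270,250])*3).round().tolist(),[q[2].round() for q in P])
E
```

```text
0 [[196.0, 208.0], [261.0, 173.0], [195.0, 225.0], [258.0, 191.0], [144.0, 65.0], [144.0, 84.0]] [np.float64(94.0), np.float64(94.0), np.float64(68.0), np.float64(68.0), np.float64(94.0), np.float64(68.0)]
30 [[188.0, 189.0], [253.0, 154.0], [198.0, 220.0], [262.0, 185.0], [147.0, 102.0], [157.0, 131.0]] [np.float64(105.0), np.float64(105.0), np.float64(83.0), np.float64(83.0), np.float64(50.0), np.float64(28.0)]
60 [[177.0, 169.0], [243.0, 135.0], [195.0, 205.0], [260.0, 170.0], [166.0, 154.0], [182.0, 187.0]] [np.float64(110.0), np.float64(110.0), np.float64(97.0), np.float64(97.0), np.float64(14.0), np.float64(1.0)]
90 [[166.0, 154.0], [231.0, 120.0], [186.0, 185.0], [252.0, 151.0], [195.0, 210.0], [214.0, 238.0]] [np.float64(106.0), np.float64(106.0), np.float64(106.0), np.float64(106.0), np.float64(-4.0), np.float64(-4.0)]
```

The box is still horizontal because pad friction is holding it. I'll loosen the grip to 3 N and let it swing.

```bash

python3 -m crank '[{"grip":0.04,"x":0,"y":0,"z":0,"yaw":0},{"grip":0.04,"x":0,"y":0,"z":0,"yaw":0},{"grip":0.04,"x":0,"y":0,"z":0,"yaw":0},{"grip":0.04,"x":0,"y":0,"z":0,"yaw":0},{"grip":0.04,"x":0,"y":0,"z":0,"yaw":0}]' 3
python3 - <<'E'
from h import *
cv2.imwrite("pics/s2.png",cv2.resize(grab_frame("scene")[250:350,270:400,::-1],None,fx=4,fy=4,interpolation=cv2.INTER_CUBIC))
E
```

```text
time_s: 9.78
ee_pos: [601.3, 127.1, 84.1]
ee_rot: [-180.0, 0.0, 81.8]
force: [-0.6, 0.3, -0.6]
gripper_width: 49.9
gripper_force: 3.0
```

View pics/s2.png

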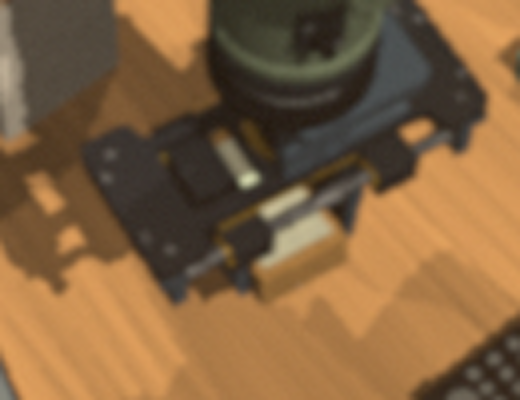

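```bash

python3 -m crank '[{"grip":0.04,"x":0.007,"y":0,"z":0.0,"yaw":0},{"grip":0.04,"x":0.014,"y":0,"z":0.01,"yaw":0},{"grip":0.04,"x":0.021,"y":0,"z":0.02,"yaw":0},{"grip":0.04,"x":0.028,"y":0,"z":0.03,"yaw":0},{"grip":0.04,"x":0.035,"y":0,"z":0.04,"yaw":0}]' 6 >/dev/null
python3 -m crank '[{"grip":0.04,"x":0,"y":0,"z":0.01,"yaw":0},{"grip":0.04,"x":0,"y":0,"z":0.018,"yaw":0},{"grip":0.04,"x":0,"y":0,"z":0.024,"yaw":0},{"grip":0.04,"x":0,"y":0,"z":0.026,"yaw":0},{"grip":0.04,"x":0,"y":0,"z":0.026,"yaw":0}]' 
python3 -m crank '[{"grip":0.05,"x":0,"y":0,"z":0,"yaw":0},{"grip":0.056,"x":0,"y":0,"z":0,"yaw":0},{"grip":0.062,"x":0,"y":0,"z":0,"yaw":0},{"grip":0.064,"x":0,"y":0,"z":0,"yaw":0},{"grip":0.064,"x":0,"y":0,"z":0,"yaw":0}]'
python3 - <<'E'
from h import *
cv2.imwrite("pics/s3.png",cv2.resize(grab_frame("scene")[250:350,270:400,::-1],None,fx=4,fy=4,interpolation=cv2.INTER_CUBIC))
E
```

```text
time_s: 10.67
ee_pos: [606.3, 161.1, 18.2]
ee_rot: [-180.0, 0.0, 81.8]
force: [-0.0, 0.0, -1.0]
gripper_width: 50.0
gripper_force: 6.0
time_s: 11.08
ee_pos: [606.5, 161.3, 18.6]
ee_rot: [180.0, -0.0, 81.8]
force: [0.1, 0.0, 0.2]
gripper_width: 64.1
gripper_force: 0.0
```

```bash

python3 -m crank '[{"grip":0.064,"x":0,"y":0,"z":-0.005,"yaw":0},{"grip":0.064,"x":0.006,"y":0,"z":-0.01,"yaw":0},{"grip":0.064,"x":0.018,"y":0,"z":-0.01,"yaw":0},{"grip":0.064,"x":0.03,"y":0,"z":-0.01,"yaw":0},{"grip":0.064,"x":0.03,"y":0,"z":-0.01,"yaw":0}]' >/dev/null
python3 -m crank '[{"grip":0.056,"x":0,"y":0,"z":0,"yaw":0},{"grip":0.05,"x":0,"y":0,"z":0,"yaw":0},{"grip":0.04,"x":0,"y":0,"z":0,"yaw":0},{"grip":0.04,"x":0,"y":0,"z":0,"yaw":0},{"grip":0.04,"x":0,"y":0,"z":0,"yaw":0}]' 3
python3 -m crank '[{"grip":0.04,"x":-0.0027,"y":0,"z":-0.0108,"yaw":0},{"grip":0.04,"x":-0.0066,"y":0,"z":-0.0213,"yaw":0},{"grip":0.04,"x":-0.0115,"y":0,"z":-0.0313,"yaw":0},{"grip":0.04,"x":-0.0174,"y":0,"z":-0.0407,"yaw":0},{"grip":0.04,"x":-0.0243,"y":0,"z":-0.0495,"yaw":0}]'
python3 - <<'E'
from h import *
a=cv2.imread("pics/s3.png"); b=cv2.resize(grab_frame("scene")[250:350,270:400,::-1],None,fx=4,fy=4,interpolation=cv2.INTER_CUBIC)
t=cv2.resize(grab_frame("top")[180:300,230:350,::-1],(400,400),interpolation=cv2.INTER_CUBIC)
cv2.imwrite("pics/s4.png",cv2.resize(np.hstack([b,t]),(800,346)))
s=state();print(s["ee_pos"],s["force"],s["gripper_width"])
E
```

```text
time_s: 11.97
ee_pos: [610.5, 190.8, 28.3]
ee_rot: [-180.0, 0.0, 81.8]
force: [0.3, 0.4, -0.2]
gripper_width: 50.0
gripper_force: 3.0
time_s: 12.38
ee_pos: [607.6, 166.5, 79.8]
ee_rot: [179.9, -0.0, 81.8]
force: [1.2, -0.0, -1.6]
gripper_width: 50.0
gripper_force: 3.0
[608.3 166.   80.5] [0.3 1.2 0.4] 49.81230226141622
```

View pics/s4.png

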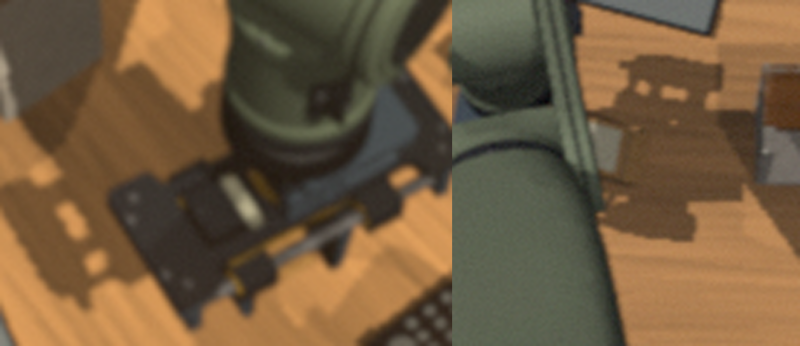

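The end of the box no longer shows under the gripper and the grip still reads 50 mm, so the box is pivoting. I'll finish the arc.

```bash

python3 -m crank '[{"grip":0.04,"x":-0.0078,"y":0,"z":-0.008,"yaw":0},{"grip":0.04,"x":-0.0163,"y":0,"z":-0.0152,"yaw":0},{"grip":0.04,"x":-0.0256,"y":0,"z":-0.0214,"yaw":0},{"grip":0.04,"x":-0.0354,"y":0,"z":-0.0266,"yaw":0},{"grip":0.04,"x":-0.0458,"y":0,"z":-0.0308,"yaw":0}]'
python3 -m crank '[{"grip":0.04,"x":-0.0107,"y":0,"z":-0.0031,"yaw":0},{"grip":0.04,"x":-0.0217,"y":0,"z":-0.005,"yaw":0},{"grip":0.04,"x":-0.0328,"y":0,"z":-0.0057,"yaw":0},{"grip":0.04,"x":-0.044,"y":0,"z":-0.0053,"yaw":0},{"grip":0.04,"x":-0.055,"y":0,"z":-0.0038,"yaw":0}]'
python3 -m crank '[{"grip":0.04,"x":0,"y":0,"z":0,"yaw":0},{"grip":0.04,"x":0,"y":0,"z":0,"yaw":0},{"grip":0.04,"x":0,"y":0,"z":0,"yaw":0},{"grip":0.04,"x":0,"y":0,"z":0,"yaw":0},{"grip":0.04,"x":0,"y":0,"z":0,"yaw":0}]'
python3 - <<'E'
from h import *
b=cv2.resize(grab_frame("scene")[230:330,250:380,::-1],None,fx=4,fy=4,interpolation=cv2.INTER_CUBIC)
t=cv2.resize(grab_frame("top")[180:300,230:350,::-1],(400,400),interpolation=cv2.INTER_CUBIC)
cv2.imwrite("pics/s5.png",cv2.resize(np.hstack([b,t]),(800,346)))
s=state();p=s["ee_pos"];print(p)
w=np.radians(81.8);u=np.array([np.cos(w),np.sin(w),0]);v=np.array([u[1],-u[0],0])
c=np.array([p[0],p[1],0])+7*u
P=[c+a*25*v+b*13*u+[0,0,z] for z in(0,110) for a,b in((1,1),(1,-1),(-1,-1),(-1,1))]
k=800/920
print((((proj("scene",P)-[250,230])*4)*k).round().tolist()); print((((proj("top",P)-[230,180])*400/120+[520,0])*k).round().tolist())
E
```

```text
time_s: 12.9
ee_pos: [600.8, 120.9, 109.7]
ee_rot: [180.0, -0.0, 81.8]
force: [0.5, 0.6, 1.1]
gripper_width: 50.2
gripper_force: 3.0
time_s: 13.32
ee_pos: [592.6, 65.8, 112.7]
ee_rot: [180.0, 0.0, 81.8]
force: [-0.4, 0.8, 0.3]
gripper_width: 50.0
gripper_force: 0.2
time_s: 13.73
ee_pos: [592.7, 67.8, 112.0]
ee_rot: [-180.0, -0.0, 81.8]
force: [1.0, -0.3, -1.2]
gripper_width: 50.0
gripper_force: 3.0
[592.8  67.7 112.2]
[[241.0, 297.0], [220.0, 265.0], [289.0, 229.0], [310.0, 261.0], [241.0, 213.0], [218.0, 178.0], [292.0, 140.0], [316.0, 174.0]]
[[624.0, 137.0], [651.0, 142.0], [641.0, 192.0], [614.0, 187.0], [619.0, 109.0], [648.0, 114.0], [638.0, 169.0], [609.0, 164.0]]
```

View pics/s5.png

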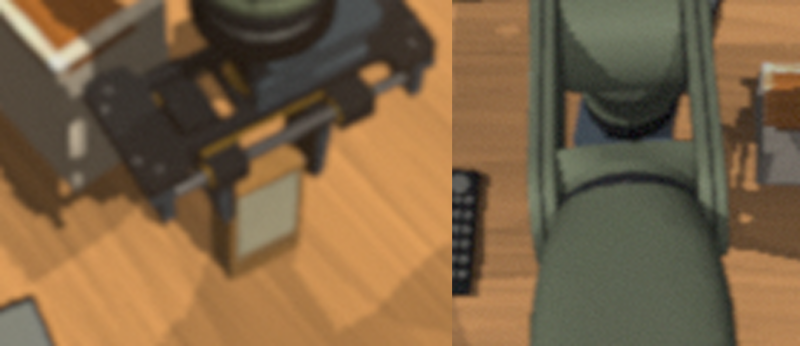

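The box is upright under the fingers, with its bottom edge at about (232,278)-(300,245). It may be hanging a few mm up, so I'll lower it gently to contact.

```bash

for i in 1 2; do python3 -m crank '[{"grip":0.04,"x":0,"y":0,"z":0.001,"yaw":0},{"grip":0.04,"x":0,"y":0,"z":0.002,"yaw":0},{"grip":0.04,"x":0,"y":0,"z":0.003,"yaw":0},{"grip":0.04,"x":0,"y":0,"z":0.004,"yaw":0},{"grip":0.04,"x":0,"y":0,"z":0.004,"yaw":0}]' | grep -E "pos|force"; done
python3 - <<'E'
from h import *
s=[state()["force"] for i in range(1)]
b=cv2.resize(grab_frame("scene")[230:330,250:380,::-1],None,fx=4,fy=4,interpolation=cv2.INTER_CUBIC)
cv2.imwrite("pics/s6.png",b);print(s,state()["force"],state()["ee_pos"])
w=np.radians(81.8);u=np.array([np.cos(w),np.sin(w),0]);v=np.array([u[1],-u[0],0]);p=state()["ee_pos"]
for o in(7,0,-6):
    c=np.array([p[0],p[1],0])+o*u
    print(((proj("scene",[c+a*25*v+13*u+[0,0,z] for z in(0,110) for a in(1,-1)])-[250,230])*4).round().tolist())
E
```

```text
ee_pos: [593.0, 67.3, 108.8]
force: [-1.1, -0.9, 3.8]
gripper_force: 3.0
ee_pos: [592.9, 67.3, 104.2]
force: [-0.1, 0.0, 2.7]
gripper_force: 3.0
[array([-0.1,  0. ,  2.7])] [-0.7  0.3  2.9] [592.9  67.3 104.2]
[[276.0, 342.0], [356.0, 300.0], [276.0, 244.0], [363.0, 200.0]]
[[270.0, 331.0], [349.0, 290.0], [269.0, 233.0], [355.0, 189.0]]
[[264.0, 323.0], [343.0, 281.0], [263.0, 224.0], [349.0, 180.0]]
```

View pics/s6.png

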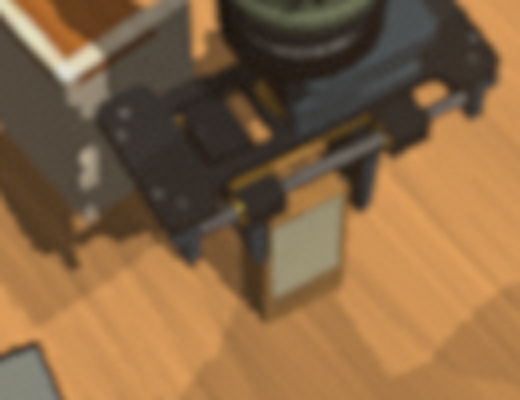

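The box stands on the table with its bottom corners at (268,320) and (343,283), so its centre is about (592,61). I release, rise, turn 90° and regrip across the 26 mm.

```bash

python3 -m crank '[{"grip":0.052,"x":0,"y":0,"z":0,"yaw":0},{"grip":0.056,"x":0,"y":0,"z":0,"yaw":0},{"grip":0.062,"x":0,"y":0,"z":0,"yaw":0},{"grip":0.066,"x":0,"y":0,"z":0,"yaw":0},{"grip":0.066,"x":0,"y":0,"z":0,"yaw":0}]' |grep -E "force|width"
python3 -m crank '[{"grip":0.066,"x":0,"y":0,"z":-0.01,"yaw":0},{"grip":0.066,"x":0,"y":0,"z":-0.025,"yaw":0},{"grip":0.066,"x":0,"y":0,"z":-0.045,"yaw":0},{"grip":0.066,"x":0,"y":0,"z":-0.065,"yaw":0},{"grip":0.066,"x":0,"y":0,"z":-0.08,"yaw":0}]'>/dev/null
for i in 1 2; do python3 -m crank '[{"grip":0.055,"x":0,"y":0,"z":0,"yaw":0.12},{"grip":0.055,"x":0,"y":0,"z":0,"yaw":0.24},{"grip":0.055,"x":0,"y":0,"z":0,"yaw":0.36},{"grip":0.055,"x":0,"y":0,"z":0,"yaw":0.48},{"grip":0.055,"x":0,"y":0,"z":0,"yaw":0.6}]' >/dev/null; done
python3 -m crank '[{"grip":0.055,"x":0,"y":0,"z":0,"yaw":0.12},{"grip":0.055,"x":0,"y":0,"z":0,"yaw":0.24},{"grip":0.055,"x":0,"y":0,"z":0,"yaw":0.36},{"grip":0.055,"x":0,"y":0,"z":0,"yaw":0.371},{"grip":0.055,"x":0,"y":0,"z":0,"yaw":0.371}]' >/dev/null
python3 go.py 571.2 64.4 85 -8.2
python3 - <<'E'
from h import *
b=cv2.resize(grab_frame("scene")[230:330,250:380,::-1],None,fx=4,fy=4,interpolation=cv2.INTER_CUBIC)
t=cv2.resize(grab_frame("top")[150:300,150:430,::-1],(747,400),interpolation=cv2.INTER_CUBIC)
cv2.imwrite("pics/s7.png",cv2.resize(np.hstack([b,t]),(800,253)))
E
```

```text
force: [-0.7, 0.1, -0.1]
gripper_width: 65.9
gripper_force: 0.0
now 16.8 [593.   67.3 185.2] [-180.    -0.    -8.1] F [ 0.7 -0.1 -0.6] w 55.11208350490245 gf 0.0
x -0.0212 y 0.0059 z 0.1002 yaw 0.002 q6 at goal 105
```

View pics/s7.png

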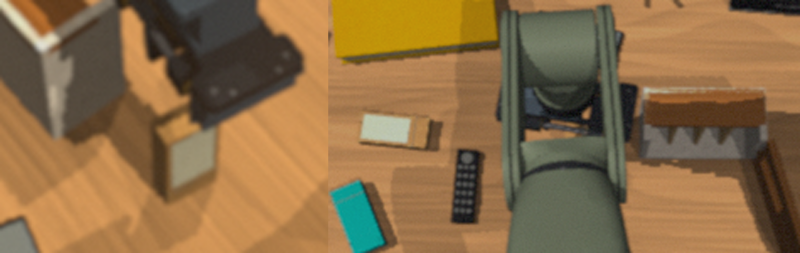

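The box stands upright by itself at about (190,150) in the left crop, and box A hasn't moved. Now the regrip.

```bash

python3 -m crank '[{"grip":0.055,"x":-0.021,"y":0.006,"z":0.0,"yaw":0},{"grip":0.055,"x":-0.021,"y":0.006,"z":0.02,"yaw":0},{"grip":0.055,"x":-0.021,"y":0.006,"z":0.05,"yaw":0},{"grip":0.055,"x":-0.021,"y":0.006,"z":0.08,"yaw":0},{"grip":0.055,"x":-0.021,"y":0.006,"z":0.1,"yaw":0}]'|grep -E "force|pos"
python3 -m crank '[{"grip":0.045,"x":0,"y":0,"z":0,"yaw":0},{"grip":0.038,"x":0,"y":0,"z":0,"yaw":0},{"grip":0.032,"x":0,"y":0,"z":0,"yaw":0},{"grip":0.026,"x":0,"y":0,"z":0,"yaw":0},{"grip":0.02,"x":0,"y":0,"z":0,"yaw":0}]' 5 |grep -E "force|width|pos"
python3 -m crank '[{"grip":0.015,"x":0,"y":0,"z":0,"yaw":0},{"grip":0.015,"x":0,"y":0,"z":0,"yaw":0},{"grip":0.015,"x":0,"y":0,"z":-0.004,"yaw":0},{"grip":0.015,"x":0,"y":0,"z":-0.009,"yaw":0},{"grip":0.015,"x":0,"y":0,"z":-0.014,"yaw":0}]' 30 
python3 - <<'E'
# hinge circle fit from bar positions
import numpy as np
from scipy.optimize import least_squares
P=np.array([(521.5,-69.5),(446.2,-127.1),(415.8,-217.9),(439.7,-309)])
print(least_squares(lambda q:np.hypot(*(P-q).T)-165.9,[581,-225]).x)
E
```

```text
ee_pos: [570.0, 64.2, 82.5]
force: [-0.1, -0.5, 0.2]
gripper_force: 0.0
ee_pos: [572.4, 64.4, 86.3]
force: [-0.4, 1.6, 4.4]
gripper_width: 25.8
gripper_force: 5.0
time_s: 18.15
ee_pos: [570.9, 64.3, 98.7]
ee_rot: [180.0, 0.0, -8.2]
force: [0.1, 0.4, -0.9]
gripper_width: 25.8
gripper_force: 30.0
[ 581.64006719 -223.65746915]
```

```bash

python3 -m crank '[{"grip":0.015,"x":-0.015,"y":0,"z":0,"yaw":0},{"grip":0.015,"x":-0.035,"y":0,"z":0,"yaw":0},{"grip":0.015,"x":-0.055,"y":0,"z":0,"yaw":-0.05},{"grip":0.015,"x":-0.07,"y":0.015,"z":0,"yaw":-0.11},{"grip":0.015,"x":-0.07,"y":0.035,"z":0,"yaw":-0.166}]' |grep -E "force|width|pos"
python3 go.py 510 -155.7 100 1.3
```

```text
ee_pos: [493.4, 40.5, 98.4]
force: [-0.5, -0.7, -1.1]
gripper_width: 25.7
gripper_force: 30.0
now 18.5667 [493.4  40.5  98.4] [-180.     0.2    1.6] F [-0.5 -0.7 -1.1] w 25.653506350864333 gf 30.001959800720215
x 0.0110 y 0.1966 z -0.0016 yaw 0.006 q6 at goal 72
```

```bash

python3 -m crank '[{"grip":0.015,"x":0.002,"y":0.02,"z":0,"yaw":0},{"grip":0.015,"x":0.004,"y":0.045,"z":0,"yaw":0},{"grip":0.015,"x":0.006,"y":0.075,"z":0,"yaw":0},{"grip":0.015,"x":0.008,"y":0.105,"z":0,"yaw":0},{"grip":0.015,"x":0.01,"y":0.13,"z":0,"yaw":0}]' |grep -E "force|width|pos"
python3 -m crank '[{"grip":0.015,"x":0,"y":0.02,"z":0,"yaw":0},{"grip":0.015,"x":0,"y":0.04,"z":0,"yaw":0},{"grip":0.015,"x":0,"y":0.055,"z":0,"yaw":0},{"grip":0.015,"x":0,"y":0.065,"z":0,"yaw":0},{"grip":0.015,"x":0,"y":0.066,"z":0,"yaw":0}]' |grep -E "force|width|pos"
python3 -m crank '[{"grip":0.015,"x":0,"y":0,"z":0,"yaw":0},{"grip":0.015,"x":0,"y":0,"z":0,"yaw":0},{"grip":0.015,"x":0,"y":0,"z":0,"yaw":0},{"grip":0.015,"x":0,"y":0,"z":0,"yaw":0},{"grip":0.015,"x":0,"y":0,"z":0,"yaw":0}]' |grep -E "width"
python3 go.py 582 -154.1 100 1.3
python3 - <<'E'
from h import *
cv2.imwrite("pics/s8s.png",grab_frame("scene")[:,:,::-1]);cv2.imwrite("pics/s8t.png",grab_frame("top")[:,:,::-1])
E
```

```text
ee_pos: [509.9, -91.8, 98.9]
force: [-0.1, 0.0, -0.8]
gripper_width: 25.6
gripper_force: 30.0
ee_pos: [511.6, -157.6, 98.7]
force: [0.6, 0.3, -1.2]
gripper_width: 25.7
gripper_force: 30.0
gripper_width: 25.6
now 19.8167 [ 511.4 -155.4   98.5] [-180.     0.     1.4] F [-0.1  0.9 -0.6] w 25.576804862798973 gf 29.9998140335083
x 0.0706 y 0.0004 z -0.0015 yaw 0.001 q6 at goal 74
```

```bash

python3 -m crank '[{"grip":0.015,"x":0.008,"y":0,"z":0,"yaw":0},{"grip":0.015,"x":0.016,"y":0,"z":0,"yaw":0},{"grip":0.015,"x":0.024,"y":0,"z":0,"yaw":0},{"grip":0.015,"x":0.032,"y":0,"z":0,"yaw":0},{"grip":0.015,"x":0.04,"y":0,"z":0,"yaw":0}]' |grep -E "force|width|pos"
python3 -m crank '[{"grip":0.015,"x":0.006,"y":0,"z":0,"yaw":0},{"grip":0.015,"x":0.012,"y":0,"z":0,"yaw":0},{"grip":0.015,"x":0.018,"y":0,"z":0,"yaw":0},{"grip":0.015,"x":0.024,"y":0,"z":0,"yaw":0},{"grip":0.015,"x":0.029,"y":0,"z":0,"yaw":0}]' |grep -E "force|width|pos"
python3 -m crank '[{"grip":0.015,"x":0,"y":0,"z":0.001,"yaw":0},{"grip":0.015,"x":0,"y":0,"z":0.002,"yaw":0},{"grip":0.015,"x":0,"y":0,"z":0.003,"yaw":0},{"grip":0.015,"x":0,"y":0,"z":0.004,"yaw":0},{"grip":0.015,"x":0,"y":0,"z":0.004,"yaw":0}]' |grep -E "force|width|pos"
python3 go.py 582 -154.1 93.5 1.3
```

```text
ee_pos: [552.6, -155.2, 98.4]
force: [0.5, -0.5, -1.4]
gripper_width: 25.8
gripper_force: 30.0
ee_pos: [581.0, -154.5, 98.5]
force: [0.9, -0.7, -1.0]
gripper_width: 26.0
gripper_force: 30.0
ee_pos: [580.1, -154.5, 94.5]
force: [0.3, -1.1, -0.6]
gripper_width: 25.8
gripper_force: 30.0
now 21.1667 [ 580.1 -154.5   94.5] [-180.     0.     1.3] F [ 0.3 -1.1 -0.6] w 25.81060818792436 gf 29.999855160713196
x 0.0020 y -0.0003 z 0.0010 yaw -0.000 q6 at goal 74
```

```bash

python3 -m crank '[{"grip":0.015,"x":0.001,"y":0,"z":0.001,"yaw":0},{"grip":0.015,"x":0.001,"y":0,"z":0.0015,"yaw":0},{"grip":0.015,"x":0.001,"y":0,"z":0.002,"yaw":0},{"grip":0.015,"x":0.001,"y":0,"z":0.002,"yaw":0},{"grip":0.015,"x":0.001,"y":0,"z":0.002,"yaw":0}]' |grep -E "force|width|pos"
python3 -m crank '[{"grip":0.026,"x":0,"y":0,"z":0,"yaw":0},{"grip":0.028,"x":0,"y":0,"z":0,"yaw":0},{"grip":0.03,"x":0,"y":0,"z":0,"yaw":0},{"grip":0.034,"x":0,"y":0,"z":0,"yaw":0},{"grip":0.036,"x":0,"y":0,"z":0,"yaw":0}]' |grep -E "force|width|pos"
python3 -m crank '[{"grip":0.036,"x":-0.008,"y":0,"z":0,"yaw":0},{"grip":0.036,"x":-0.02,"y":0,"z":0,"yaw":0},{"grip":0.036,"x":-0.035,"y":0,"z":0,"yaw":0},{"grip":0.036,"x":-0.05,"y":0,"z":0,"yaw":0},{"grip":0.036,"x":-0.06,"y":0,"z":0,"yaw":0}]' |grep -E "force|width|pos"
python3 -m crank '[{"grip":0.02,"x":0,"y":0,"z":0,"yaw":0},{"grip":0.01,"x":0,"y":0,"z":0,"yaw":0},{"grip":0,"x":0,"y":0,"z":0,"yaw":0},{"grip":0,"x":0,"y":0,"z":0,"yaw":0},{"grip":0,"x":0,"y":0,"z":0,"yaw":0}]' |grep -E "force|width|pos"
```

```text
ee_pos: [580.4, -154.5, 94.4]
force: [-4.7, 1.0, 10.8]
gripper_width: 25.8
gripper_force: 30.0
ee_pos: [581.4, -154.5, 92.3]
force: [0.0, -0.4, -0.3]
gripper_width: 35.5
gripper_force: 0.0
ee_pos: [519.3, -155.6, 92.2]
force: [-0.8, -1.0, -0.1]
gripper_width: 36.1
gripper_force: 0.0
ee_pos: [522.1, -155.9, 92.5]
force: [-0.1, -0.2, 0.8]
gripper_width: 5.6
gripper_force: 0.0
```

```bash

python3 -m crank '[{"grip":0,"x":0.004,"y":-0.001,"z":0.006,"yaw":0},{"grip":0,"x":0.01,"y":-0.001,"z":0.006,"yaw":0},{"grip":0,"x":0.016,"y":-0.001,"z":0.006,"yaw":0},{"grip":0,"x":0.022,"y":-0.001,"z":0.006,"yaw":0},{"grip":0,"x":0.028,"y":-0.001,"z":0.006,"yaw":0}]' |grep -E "force|width|pos"
python3 -m crank '[{"grip":0,"x":0.004,"y":0,"z":0,"yaw":0},{"grip":0,"x":0.008,"y":0,"z":0,"yaw":0},{"grip":0,"x":0.012,"y":0,"z":0,"yaw":0},{"grip":0,"x":0.016,"y":0,"z":0,"yaw":0},{"grip":0,"x":0.02,"y":0,"z":0,"yaw":0}]' |grep -E "force|width|pos"
python3 -m crank '[{"grip":0,"x":0.003,"y":0,"z":0,"yaw":0},{"grip":0,"x":0.006,"y":0,"z":0,"yaw":0},{"grip":0,"x":0.009,"y":0,"z":0,"yaw":0},{"grip":0,"x":0.011,"y":0,"z":0,"yaw":0},{"grip":0,"x":0.011,"y":0,"z":0,"yaw":0}]' |grep -E "force|width|pos"
python3 go.py 582 -154.1 85.5 1.3
```

```text
ee_pos: [550.4, -154.2, 86.4]
force: [0.5, -0.3, -0.1]
gripper_width: 0.4
gripper_force: 0.0
ee_pos: [569.6, -153.7, 86.6]
force: [0.6, -0.5, 1.0]
gripper_width: 0.3
gripper_force: 0.3
ee_pos: [573.9, -153.1, 85.7]
force: [-14.4, -0.4, 8.4]
gripper_width: 0.7
gripper_force: 8.0
now 24.0833 [ 573.9 -153.1   85.7] [-179.9    0.9    1.4] F [-14.4  -0.4   8.4] w 0.6721661563128752 gf 7.9584253532812
x 0.0080 y 0.0012 z 0.0002 yaw 0.001 q6 at goal 74
```

The push met 14 N and the box may be tilting instead of sliding. I'll back off and look.

```bash

python3 -m crank '[{"grip":0,"x":-0.01,"y":0,"z":0,"yaw":0},{"grip":0,"x":-0.02,"y":0,"z":0,"yaw":0},{"grip":0.02,"x":-0.035,"y":0,"z":0,"yaw":0},{"grip":0.04,"x":-0.065,"y":0,"z":0,"yaw":0},{"grip":0.04,"x":-0.1,"y":0,"z":0,"yaw":0}]' |grep -E "force|width|pos"
for i in 1 2; do python3 -m crank '[{"grip":0.04,"x":-0.02,"y":-0.03,"z":0,"yaw":0},{"grip":0.04,"x":-0.04,"y":-0.07,"z":0,"yaw":0},{"grip":0.04,"x":-0.04,"y":-0.11,"z":0,"yaw":0},{"grip":0.04,"x":-0.04,"y":-0.13,"z":0,"yaw":0},{"grip":0.04,"x":-0.04,"y":-0.13,"z":0,"yaw":0}]' >/dev/null; done
python3 - <<'E'
from h import *
S=grab_frame("scene")[:,:,::-1];T=grab_frame("top")[:,:,::-1];cv2.imwrite("pics/S9.png",S);cv2.imwrite("pics/T9.png",T)
a=cv2.resize(T[185:255,320:425],None,fx=7.6,fy=7.6,interpolation=cv2.INTER_CUBIC)
b=cv2.resize(S[165:290,205:330],None,fx=0.1,fy=0.1)
cv2.imwrite("pics/t9c.png",a); print(a.shape,state()["ee_pos"])
C=np.array([619.5,-132.2,0]);R=rz(np.radians(1.3))
for f in(-42,-34): # predicted upright box outlines in slot -21
    P=[C+R@np.array([x,y,z],float) for z in(118,8) for x,y in((f,-34),(f,-8))]
    print(f,((proj("top",P)-[320,185]+.5)*7.6).round().tolist())
E
```

```text
ee_pos: [481.1, -156.0, 86.6]
force: [-0.6, -1.2, -0.1]
gripper_width: 17.6
gripper_force: 0.0
(532, 798, 3) [394.9 102.6  86.7]
-42 [[504.0, 390.0], [426.0, 389.0], [459.0, 453.0], [387.0, 452.0]]
-34 [[503.0, 366.0], [426.0, 366.0], [458.0, 431.0], [387.0, 431.0]]
```

View pics/t9c.png

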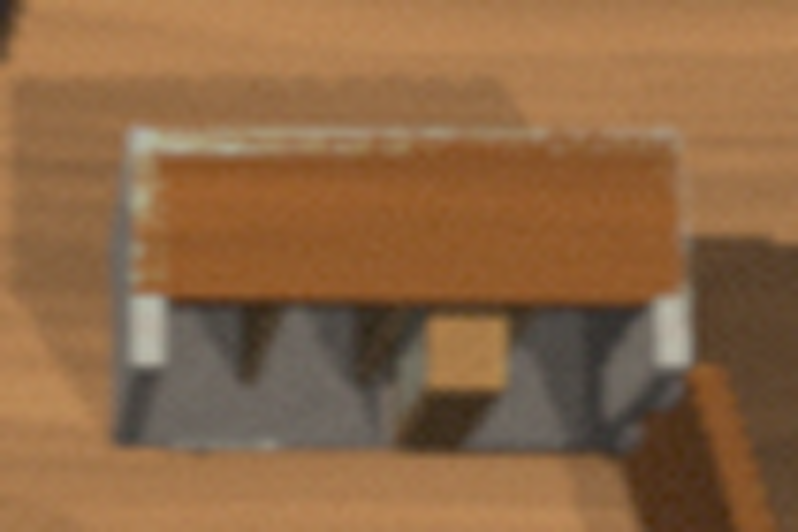

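The top view shows the box upright in slot -21. Its top front edge is at row 390, which puts it 2 mm proud and not slid. I'll regrip its front edge with less overlap and carry it deeper.

```bash

for i in 1 2; do python3 -m crank '[{"grip":0.044,"x":0.02,"y":0.03,"z":0,"yaw":0},{"grip":0.044,"x":0.04,"y":0.07,"z":0,"yaw":0},{"grip":0.044,"x":0.05,"y":0.11,"z":0,"yaw":0},{"grip":0.044,"x":0.055,"y":0.129,"z":-0.002,"yaw":0},{"grip":0.044,"x":0.055,"y":0.129,"z":-0.002,"yaw":0}]' |grep pos; done
python3 go.py 572 -154.8 89.5 1.3
```

```text
ee_pos: [454.3, -30.4, 88.8]
ee_pos: [511.9, -157.9, 90.7]
now 26.2667 [ 511.9 -157.9   90.7] [179.9  -0.2   1. ] F [-0.4 -0.4  0.8] w 43.890238764438664 gf 0.0
x 0.0602 y -0.0021 z 0.0012 yaw -0.005 q6 at goal 74
```

```bash

python3 -m crank '[{"grip":0.044,"x":0.012,"y":-0.001,"z":0,"yaw":0},{"grip":0.044,"x":0.026,"y":-0.001,"z":0,"yaw":0},{"grip":0.044,"x":0.04,"y":-0.001,"z":0,"yaw":0},{"grip":0.044,"x":0.052,"y":-0.001,"z":0,"yaw":0},{"grip":0.044,"x":0.052,"y":-0.001,"z":0,"yaw":0}]' |grep -E "pos|force"
python3 go.py 572 -154.8 89.5 1.3
```

```text
ee_pos: [563.7, -150.8, 90.4]
force: [0.2, -0.5, -0.4]
gripper_force: 0.0
now 26.6833 [ 563.7 -150.8   90.4] [-180.    -0.1    1.3] F [ 0.2 -0.5 -0.4] w 43.6947819752948 gf 0.0
x 0.0082 y 0.0042 z 0.0009 yaw -0.000 q6 at goal 74
```

```bash

python3 -m crank '[{"grip":0.044,"x":0.003,"y":0.004,"z":0,"yaw":0},{"grip":0.044,"x":0.008,"y":0.004,"z":0,"yaw":0},{"grip":0.036,"x":0.008,"y":0.004,"z":0,"yaw":0},{"grip":0.03,"x":0.008,"y":0.004,"z":0,"yaw":0},{"grip":0.02,"x":0.008,"y":0.004,"z":0,"yaw":0}]' 5 |grep -E "pos|force|width"
python3 -m crank '[{"grip":0.015,"x":0,"y":0,"z":0,"yaw":0},{"grip":0.015,"x":0,"y":0,"z":0,"yaw":0},{"grip":0.015,"x":0,"y":0,"z":-0.002,"yaw":0},{"grip":0.015,"x":0,"y":0,"z":-0.004,"yaw":0},{"grip":0.015,"x":0,"y":0,"z":-0.004,"yaw":0}]' 40 |grep -E "pos|force|width"
python3 -m crank '[{"grip":0.015,"x":0.003,"y":0,"z":0,"yaw":0},{"grip":0.015,"x":0.006,"y":0,"z":0,"yaw":0},{"grip":0.015,"x":0.009,"y":0,"z":0,"yaw":0},{"grip":0.015,"x":0.011,"y":0,"z":0,"yaw":0},{"grip":0.015,"x":0.011,"y":0,"z":0,"yaw":0}]' |grep -E "pos|force|width"
python3 go.py 583 -154.1 90 1.3
```

```text
ee_pos: [569.8, -154.7, 90.5]
force: [-0.0, -0.8, 0.4]
gripper_width: 27.0
gripper_force: 0.0
ee_pos: [570.6, -154.8, 94.9]
force: [0.2, 0.4, 0.4]
gripper_width: 25.8
gripper_force: 40.0
ee_pos: [582.1, -154.4, 94.4]
force: [0.9, -0.1, -0.0]
gripper_width: 25.6
gripper_force: 40.0
now 27.9333 [ 582.1 -154.4   94.4] [180.   -0.    1.3] F [ 0.9 -0.1 -0. ] w 25.565784571781602 gf 39.99927878379822
x 0.0010 y -0.0003 z 0.0044 yaw 0.000 q6 at goal 74
```

```bash

python3 -m crank '[{"grip":0.015,"x":0,"y":0,"z":0.0015,"yaw":0},{"grip":0.015,"x":0,"y":0,"z":0.003,"yaw":0},{"grip":0.015,"x":0,"y":0,"z":0.004,"yaw":0},{"grip":0.015,"x":0,"y":0,"z":0.005,"yaw":0},{"grip":0.015,"x":0,"y":0,"z":0.005,"yaw":0}]' |grep -E "pos|force|width"
python3 -m crank '[{"grip":0.026,"x":0,"y":0,"z":0,"yaw":0},{"grip":0.028,"x":0,"y":0,"z":0,"yaw":0},{"grip":0.03,"x":0,"y":0,"z":0,"yaw":0},{"grip":0.034,"x":0,"y":0,"z":0,"yaw":0},{"grip":0.036,"x":0,"y":0,"z":0,"yaw":0}]' |grep -E "force|width|pos"
python3 -m crank '[{"grip":0.036,"x":-0.008,"y":0,"z":0,"yaw":0},{"grip":0.036,"x":-0.02,"y":0,"z":0,"yaw":0},{"grip":0.036,"x":-0.04,"y":0,"z":0,"yaw":0},{"grip":0.036,"x":-0.07,"y":0,"z":0,"yaw":0},{"grip":0.036,"x":-0.1,"y":0,"z":0,"yaw":0}]' |grep -E "force|width|pos"
for i in 1 2; do python3 -m crank '[{"grip":0.04,"x":-0.02,"y":-0.03,"z":-0.02,"yaw":0},{"grip":0.04,"x":-0.03,"y":-0.07,"z":-0.04,"yaw":0},{"grip":0.04,"x":-0.03,"y":-0.11,"z":-0.06,"yaw":0},{"grip":0.04,"x":-0.03,"y":-0.14,"z":-0.07,"yaw":0},{"grip":0.04,"x":-0.03,"y":-0.14,"z":-0.07,"yaw":0}]' |grep pos; done
cat > look.py <<'E'
from h import *
T=grab_frame("top")[:,:,::-1].copy();cv2.imwrite("pics/Tl.png",T)
# box A label: pale, low-saturation bright blob in left region
hsv=cv2.cvtColor(T,cv2.COLOR_BGR2HSV);m=((hsv[...,1]<60)&(hsv[...,2]>140)).astype(np.uint8)
m[:190]=0;m[300:]=0;m[:,:120]=0;m[:,340:]=0
n,l,st,c=cv2.connectedComponentsWithStats(m)
for i in range(1,n):
    if st[i,4]>150:
        r=cv2.minAreaRect(np.argwhere(l==i)[:,::-1].astype(np.float32)); W=onplane("top",cv2.boxPoints(r),26); print("label",c[i],st[i,4],W[:,:2].round(1).tolist(),W.mean(0))
# brown top-face of boxes in slots: print red profile down columns at box centre
E
python3 look.py
python3 - <<'E'
from h import *
T=cv2.imread("pics/Tl.png");T0=cv2.imread("pics/T9.png")
for n,I in(("before",T0),("now",T)): print(n,I[222:250,381:385].mean(1)[:,2].round().astype(int).tolist())
a=cv2.imread("pics/top0.png")
E
```

```text
ee_pos: [581.1, -154.4, 90.4]
force: [-1.7, -0.1, 6.1]
gripper_width: 25.7
gripper_force: 40.0
ee_pos: [581.4, -154.5, 89.3]
force: [-0.1, -0.1, 0.3]
gripper_width: 35.2
gripper_force: 0.0
ee_pos: [480.0, -156.6, 89.2]
force: [0.5, -0.3, -0.3]
gripper_width: 36.1
gripper_force: 0.0
ee_pos: [448.6, -13.0, 162.2]
ee_pos: [416.1, 126.6, 232.1]
label [183.7 225.8] 390 [[593.8, 404.2], [633.1, 403.1], [626.8, 329.5], [587.5, 331.0]] [610.3 366.9  26. ]
before [144, 143, 114, 86, 108, 157, 167, 166, 168, 169, 168, 168, 171, 161, 108, 70, 67, 72, 80, 88, 95, 93, 107, 152, 164, 166, 168, 169]
now [144, 142, 114, 85, 111, 159, 168, 168, 172, 164, 100, 64, 68, 75, 83, 89, 95, 110, 139, 174, 177, 156, 137, 154, 163, 165, 167, 168]
```

Box B's front is now about 9 mm inside the front plane, and box A hasn't moved. I'll do the same with box A, gripping its left end and tipping it to the right.

```bash

for i in 1 2; do python3 -m crank '[{"grip":0.064,"x":0,"y":0,"z":0,"yaw":-0.12},{"grip":0.064,"x":0,"y":0,"z":0,"yaw":-0.24},{"grip":0.064,"x":0,"y":0,"z":0,"yaw":-0.36},{"grip":0.064,"x":0,"y":0,"z":0,"yaw":-0.48},{"grip":0.064,"x":0,"y":0,"z":0,"yaw":-0.6}]' >/dev/null; done
python3 -m crank '[{"grip":0.064,"x":0,"y":0,"z":0,"yaw":-0.1},{"grip":0.064,"x":0,"y":0,"z":0,"yaw":-0.2},{"grip":0.064,"x":0,"y":0,"z":0,"yaw":-0.3},{"grip":0.064,"x":0,"y":0,"z":0,"yaw":-0.3},{"grip":0.064,"x":0,"y":0,"z":0,"yaw":-0.3}]' >/dev/null
python3 go.py 611.5 412 90 87.3
```

```text
now 31.3167 [414.6 120.4 228.7] [-179.9    0.1   87. ] F [ 0.3 -0.4  0.1] w 63.64315914287323 gf 0.0
x 0.3015 y 0.1814 z 0.1387 yaw -0.005 q6 at goal 37
```

```bash

python3 -m crank '[{"grip":0.064,"x":0.02,"y":0.012,"z":0,"yaw":0},{"grip":0.064,"x":0.05,"y":0.03,"z":0,"yaw":0},{"grip":0.064,"x":0.08,"y":0.048,"z":0,"yaw":0},{"grip":0.064,"x":0.115,"y":0.069,"z":0,"yaw":0},{"grip":0.064,"x":0.15,"y":0.09,"z":0,"yaw":-0.005}]' >/dev/null
python3 -m crank '[{"grip":0.064,"x":0.035,"y":0.021,"z":0.02,"yaw":0},{"grip":0.064,"x":0.07,"y":0.042,"z":0.05,"yaw":0},{"grip":0.064,"x":0.105,"y":0.063,"z":0.08,"yaw":0},{"grip":0.064,"x":0.13,"y":0.08,"z":0.11,"yaw":0},{"grip":0.064,"x":0.15,"y":0.09,"z":0.138,"yaw":0}]' >/dev/null
python3 -m crank '[{"grip":0.064,"x":0,"y":0,"z":0,"yaw":0},{"grip":0.064,"x":0,"y":0,"z":0,"yaw":0},{"grip":0.064,"x":0,"y":0,"z":0,"yaw":0},{"grip":0.064,"x":0,"y":0,"z":0,"yaw":0},{"grip":0.064,"x":0,"y":0,"z":0,"yaw":0}]' >/dev/null
python3 go.py 611.5 412 28.5 87.3; python3 look.py
```

```text
now 32.5667 [603.3 403.2 106.6] [179.8  -0.1  87.5] F [-0.1 -1.   0.6] w 63.94371688322798 gf 0.0
x 0.0091 y 0.0078 z 0.0781 yaw 0.003 q6 at goal 37
label [184.5 225.5] 344 [[593.6, 402.7], [631.6, 402.3], [627.1, 331.3], [589.0, 332.0]] [610.3 367.1  26. ]
```

```bash

python3 -m crank '[{"grip":0.064,"x":0.009,"y":0.008,"z":0.0,"yaw":0},{"grip":0.064,"x":0.009,"y":0.008,"z":0.025,"yaw":0},{"grip":0.064,"x":0.009,"y":0.008,"z":0.05,"yaw":0},{"grip":0.064,"x":0.009,"y":0.008,"z":0.07,"yaw":0},{"grip":0.064,"x":0.009,"y":0.008,"z":0.078,"yaw":0}]' |grep -E "pos|force"
python3 -m crank '[{"grip":0.056,"x":0,"y":0,"z":0,"yaw":0},{"grip":0.05,"x":0,"y":0,"z":0,"yaw":0},{"grip":0.04,"x":0,"y":0,"z":0,"yaw":0},{"grip":0.04,"x":0,"y":0,"z":0,"yaw":0},{"grip":0.04,"x":0,"y":0,"z":0,"yaw":0}]' 3
python3 go.py 611.5 412 28.5 87.3
```

```text
ee_pos: [609.7, 411.2, 24.1]
force: [-0.7, -0.9, -0.4]
gripper_force: 0.0
time_s: 33.45
ee_pos: [612.0, 413.1, 27.7]
ee_rot: [179.8, -0.1, 87.5]
force: [1.0, -0.1, 2.8]
gripper_width: 50.2
gripper_force: 3.0
now 33.45 [612.  413.1  27.7] [179.8  -0.1  87.5] F [ 1.  -0.1  2.8] w 50.22952364030452 gf 2.988155633211136
x -0.0012 y -0.0005 z -0.0008 yaw 0.004 q6 at goal 37
```

```bash

python3 -m crank '[{"grip":0.04,"x":-0.0027,"y":0,"z":-0.0108,"yaw":0},{"grip":0.04,"x":-0.0066,"y":0,"z":-0.0213,"yaw":0},{"grip":0.04,"x":-0.0115,"y":0,"z":-0.0313,"yaw":0},{"grip":0.04,"x":-0.0174,"y":0,"z":-0.0407,"yaw":0},{"grip":0.04,"x":-0.0243,"y":0,"z":-0.0495,"yaw":0}]' |grep -E "pos|force|width"
python3 -m crank '[{"grip":0.04,"x":-0.0078,"y":0,"z":-0.008,"yaw":0},{"grip":0.04,"x":-0.0163,"y":0,"z":-0.0152,"yaw":0},{"grip":0.04,"x":-0.0256,"y":0,"z":-0.0214,"yaw":0},{"grip":0.04,"x":-0.0354,"y":0,"z":-0.0266,"yaw":0},{"grip":0.04,"x":-0.0458,"y":0,"z":-0.0308,"yaw":0}]'|grep -E "pos|force|width"
python3 -m crank '[{"grip":0.04,"x":-0.0107,"y":0,"z":-0.0031,"yaw":0},{"grip":0.04,"x":-0.0217,"y":0,"z":-0.005,"yaw":0},{"grip":0.04,"x":-0.0328,"y":0,"z":-0.0057,"yaw":0},{"grip":0.04,"x":-0.044,"y":0,"z":-0.0053,"yaw":0},{"grip":0.04,"x":-0.055,"y":0,"z":-0.0038,"yaw":0}]'|grep -E "pos|force|width"
python3 -m crank '[{"grip":0.04,"x":0,"y":0,"z":0,"yaw":0},{"grip":0.04,"x":0,"y":0,"z":0,"yaw":0},{"grip":0.04,"x":0,"y":0,"z":0,"yaw":0},{"grip":0.04,"x":0,"y":0,"z":0,"yaw":0},{"grip":0.04,"x":0,"y":0,"z":0,"yaw":0}]'|grep -E "pos|force|width"
for i in 1 2; do python3 -m crank '[{"grip":0.04,"x":0,"y":0,"z":0.001,"yaw":0},{"grip":0.04,"x":0,"y":0,"z":0.002,"yaw":0},{"grip":0.04,"x":0,"y":0,"z":0.003,"yaw":0},{"grip":0.04,"x":0,"y":0,"z":0.004,"yaw":0},{"grip":0.04,"x":0,"y":0,"z":0.004,"yaw":0}]' | grep -E "pos|force"; done
```

```text
ee_pos: [610.4, 388.0, 77.0]
force: [0.0, -0.2, -0.3]
gripper_width: 50.0
gripper_force: 3.0
ee_pos: [608.4, 341.9, 107.2]
force: [0.2, 1.9, 1.5]
gripper_width: 50.0
gripper_force: 3.0
ee_pos: [605.8, 286.1, 109.9]
force: [0.6, 0.2, 2.8]
gripper_width: 49.9
gripper_force: 3.0
ee_pos: [605.7, 288.0, 109.5]
force: [2.0, -0.7, 0.5]
gripper_width: 50.1
gripper_force: 3.0
ee_pos: [605.8, 287.7, 105.7]
force: [0.9, -0.5, 3.0]
gripper_force: 3.0
ee_pos: [605.8, 287.6, 101.5]
force: [1.5, -0.2, 4.0]
gripper_force: 3.0
```

```bash

python3 -m crank '[{"grip":0.052,"x":0,"y":0,"z":0,"yaw":0},{"grip":0.056,"x":0,"y":0,"z":0,"yaw":0},{"grip":0.062,"x":0,"y":0,"z":0,"yaw":0},{"grip":0.066,"x":0,"y":0,"z":0,"yaw":0},{"grip":0.066,"x":0,"y":0,"z":0,"yaw":0}]' |grep -E "force|width"
python3 -m crank '[{"grip":0.066,"x":0,"y":0,"z":-0.01,"yaw":0},{"grip":0.066,"x":0,"y":0,"z":-0.025,"yaw":0},{"grip":0.066,"x":0,"y":0,"z":-0.045,"yaw":0},{"grip":0.066,"x":0,"y":0,"z":-0.065,"yaw":0},{"grip":0.066,"x":0,"y":0,"z":-0.08,"yaw":0}]'>/dev/null
for i in 1 2; do python3 -m crank '[{"grip":0.058,"x":0,"y":0,"z":0,"yaw":0.12},{"grip":0.058,"x":0,"y":0,"z":0,"yaw":0.24},{"grip":0.058,"x":0,"y":0,"z":0,"yaw":0.36},{"grip":0.058,"x":0,"y":0,"z":0,"yaw":0.48},{"grip":0.058,"x":0,"y":0,"z":0,"yaw":0.6}]' >/dev/null; done
python3 -m crank '[{"grip":0.058,"x":0,"y":0,"z":0,"yaw":0.12},{"grip":0.058,"x":0,"y":0,"z":0,"yaw":0.24},{"grip":0.058,"x":0,"y":0,"z":0,"yaw":0.36},{"grip":0.058,"x":0,"y":0,"z":0,"yaw":0.371},{"grip":0.058,"x":0,"y":0,"z":0,"yaw":0.371}]' >/dev/null
python3 go.py 575.5 283 86 -2.7
python3 - <<'E'
from h import *
S=grab_frame("scene")[:,:,::-1].copy();cv2.imwrite("pics/S10.png",S)
hsv=cv2.cvtColor(S,cv2.COLOR_BGR2HSV);m=((hsv[...,1]<75)&(hsv[...,2]>120)).astype(np.uint8)
P=[np.array([605.5+a*17,281.6+13,z]) for z in(15,80) for a in(1,-1)]; print(proj("scene",P).round().tolist(), proj("scene",[[630,295,0],[580,295,0],[630,295,110],[580,295,110]]).round().tolist())
n,l,st,c=cv2.connectedComponentsWithStats(m)
for i in range(1,n):
    if 150<st[i,4]<3000 and 280<c[i][0]<460: print(c[i],st[i])
E
```

```text
force: [-1.0, 0.3, 0.0]
gripper_width: 65.8
gripper_force: 0.0
now 38.0333 [605.7 287.7 182.4] [-180.    -0.    -2.3] F [-0.4 -0.6 -0.2] w 58.0322583251212 gf 0.0
x -0.0300 y 0.0059 z 0.0964 yaw 0.006 q6 at goal 119
[[385.0, 389.0], [398.0, 378.0], [389.0, 377.0], [402.0, 366.0]] [[381.0, 393.0], [400.0, 378.0], [387.0, 374.0], [408.0, 358.0]]
[415.1 167. ] [385 102  63 129 482]
[422.1 169.2] [392 103  64 133 680]
[435.3 233.2] [ 400  208   70   52 2031]
```

```bash

python3 -m crank '[{"grip":0.058,"x":-0.03,"y":0.006,"z":0.0,"yaw":0},{"grip":0.058,"x":-0.03,"y":0.006,"z":0.02,"yaw":0},{"grip":0.058,"x":-0.03,"y":0.006,"z":0.05,"yaw":0},{"grip":0.058,"x":-0.03,"y":0.006,"z":0.08,"yaw":0},{"grip":0.058,"x":-0.03,"y":0.006,"z":0.096,"yaw":0}]'|grep -E "force|pos"
python3 -m crank '[{"grip":0.048,"x":0,"y":0,"z":0,"yaw":0},{"grip":0.038,"x":0,"y":0,"z":0,"yaw":0},{"grip":0.032,"x":0,"y":0,"z":0,"yaw":0},{"grip":0.026,"x":0,"y":0,"z":0,"yaw":0},{"grip":0.02,"x":0,"y":0,"z":0,"yaw":0}]' 5 |grep -E "force|width|pos"
python3 -m crank '[{"grip":0.015,"x":0,"y":0,"z":0,"yaw":0},{"grip":0.015,"x":0,"y":0,"z":0,"yaw":0},{"grip":0.015,"x":0,"y":0,"z":0,"yaw":0},{"grip":0.015,"x":0,"y":0,"z":0,"yaw":0},{"grip":0.015,"x":0,"y":0,"z":0,"yaw":0}]' 40 
python3 go.py 640 283 100 1.3
```

```text
ee_pos: [573.7, 282.2, 82.9]
force: [-0.0, -0.4, -0.7]
gripper_force: 0.0
ee_pos: [576.5, 283.4, 87.6]
force: [0.3, 0.7, -0.0]
gripper_width: 27.6
gripper_force: 0.1
time_s: 39.33
ee_pos: [576.4, 283.3, 87.5]
ee_rot: [-179.9, -0.2, -2.5]
force: [-0.2, -0.2, 5.3]
gripper_width: 25.6
gripper_force: 40.0
now 39.3333 [576.4 283.3  87.5] [-179.9   -0.2   -2.5] F [-0.2 -0.2  5.3] w 25.601595641913917 gf 39.987924098968506
x 0.0636 y -0.0024 z -0.0125 yaw -0.066 q6 at goal 113
```

```bash

python3 -m crank '[{"grip":0.015,"x":0,"y":0,"z":-0.007,"yaw":0},{"grip":0.015,"x":0,"y":0,"z":-0.014,"yaw":0},{"grip":0.015,"x":0.01,"y":0,"z":-0.016,"yaw":-0.02},{"grip":0.015,"x":0.025,"y":0,"z":-0.016,"yaw":-0.04},{"grip":0.015,"x":0.04,"y":0.0,"z":-0.016,"yaw":-0.066}]'|grep -E "force|width|pos"
python3 -m crank '[{"grip":0.015,"x":0,"y":0.015,"z":0,"yaw":0},{"grip":0.015,"x":0,"y":0.035,"z":0,"yaw":0},{"grip":0.015,"x":0,"y":0.06,"z":0,"yaw":0},{"grip":0.015,"x":0,"y":0.085,"z":0,"yaw":0},{"grip":0.015,"x":0,"y":0.11,"z":0,"yaw":0}]'|grep -E "force|width|pos"
python3 -m crank '[{"grip":0.015,"x":0,"y":0.025,"z":0,"yaw":0},{"grip":0.015,"x":-0.005,"y":0.05,"z":0,"yaw":0},{"grip":0.015,"x":-0.02,"y":0.07,"z":0,"yaw":0},{"grip":0.015,"x":-0.04,"y":0.09,"z":0,"yaw":0},{"grip":0.015,"x":-0.06,"y":0.1,"z":0,"yaw":0}]'|grep -E "force|width|pos"
python3 go.py 503 -40 102 1.3
```

```text
ee_pos: [615.6, 281.3, 102.5]
force: [-0.3, 0.5, -1.4]
gripper_width: 25.6
gripper_force: 40.0
ee_pos: [617.1, 169.8, 101.8]
force: [0.6, 0.1, -1.3]
gripper_width: 25.4
gripper_force: 40.0
ee_pos: [558.9, 67.4, 101.7]
force: [0.2, -0.3, -1.0]
gripper_width: 25.6
gripper_force: 40.0
now 40.5833 [558.9  67.4 101.7] [180.    0.1   1.2] F [ 0.2 -0.3 -1. ] w 25.588595394561718 gf 39.98655438423157
x -0.0581 y 0.1062 z -0.0003 yaw -0.002 q6 at goal 84
```

```bash

python3 -m crank '[{"grip":0.015,"x":-0.02,"y":0.02,"z":0,"yaw":0},{"grip":0.015,"x":-0.04,"y":0.04,"z":0,"yaw":0},{"grip":0.015,"x":-0.056,"y":0.06,"z":0,"yaw":0},{"grip":0.015,"x":-0.056,"y":0.085,"z":0,"yaw":0},{"grip":0.015,"x":-0.056,"y":0.11,"z":0,"yaw":0}]'|grep -E "force|width|pos"
python3 -m crank '[{"grip":0.015,"x":0,"y":0.02,"z":0,"yaw":0},{"grip":0.015,"x":0,"y":0.04,"z":0,"yaw":0},{"grip":0.015,"x":0,"y":0.06,"z":0,"yaw":0},{"grip":0.015,"x":0,"y":0.07,"z":0,"yaw":0},{"grip":0.015,"x":0,"y":0.07,"z":0,"yaw":0}]'|grep -E "force|width|pos"
python3 -m crank '[{"grip":0.015,"x":0,"y":0,"z":0,"yaw":0},{"grip":0.015,"x":0,"y":0,"z":0,"yaw":0},{"grip":0.015,"x":0,"y":0,"z":0,"yaw":0},{"grip":0.015,"x":0,"y":0,"z":0,"yaw":0},{"grip":0.015,"x":0,"y":0,"z":0,"yaw":0}]'|grep -E "width"
python3 go.py 582 -111 102 1.3
```

```text
ee_pos: [504.8, -42.3, 102.1]
force: [0.2, -0.6, -1.3]
gripper_width: 25.7
gripper_force: 40.0
ee_pos: [508.0, -113.0, 101.9]
force: [-0.1, -0.5, -1.1]
gripper_width: 25.6
gripper_force: 40.0
gripper_width: 25.9
now 41.8333 [ 508.4 -110.6  101.7] [-180.     0.     1.4] F [-0.1 -0.3 -1.3] w 25.860181412197957 gf 39.986295104026794
x 0.0736 y 0.0022 z -0.0003 yaw 0.001 q6 at goal 78
```

```bash

python3 -m crank '[{"grip":0.015,"x":0.008,"y":0.002,"z":0.002,"yaw":0},{"grip":0.015,"x":0.016,"y":0.002,"z":0.002,"yaw":0},{"grip":0.015,"x":0.024,"y":0.002,"z":0.002,"yaw":0},{"grip":0.015,"x":0.032,"y":0.002,"z":0.002,"yaw":0},{"grip":0.015,"x":0.04,"y":0.002,"z":0.002,"yaw":0}]' |grep -E "force|width|pos"
python3 -m crank '[{"grip":0.015,"x":0.007,"y":0,"z":0,"yaw":0},{"grip":0.015,"x":0.014,"y":0,"z":0,"yaw":0},{"grip":0.015,"x":0.021,"y":0,"z":0,"yaw":0},{"grip":0.015,"x":0.028,"y":0,"z":0,"yaw":0},{"grip":0.015,"x":0.033,"y":0,"z":0,"yaw":0}]' |grep -E "force|width|pos"
python3 -m crank '[{"grip":0.015,"x":0,"y":0,"z":0.001,"yaw":0},{"grip":0.015,"x":0,"y":0,"z":0.002,"yaw":0},{"grip":0.015,"x":0,"y":0,"z":0.003,"yaw":0},{"grip":0.015,"x":0,"y":0,"z":0.004,"yaw":0},{"grip":0.015,"x":0,"y":0,"z":0.004,"yaw":0}]' |grep -E "force|width|pos"
python3 go.py 582 -111 95.5 1.3
```

```text
ee_pos: [549.6, -112.4, 99.7]
force: [0.1, -0.4, -1.3]
gripper_width: 25.4
gripper_force: 40.0
ee_pos: [582.3, -111.7, 99.7]
force: [0.8, 1.0, -1.8]
gripper_width: 25.7
gripper_force: 40.0
ee_pos: [581.0, -111.7, 95.7]
force: [-0.6, -0.4, -0.7]
gripper_width: 25.6
gripper_force: 40.0
now 43.0833 [ 581.  -111.7   95.7] [-180.     0.     1.3] F [-0.6 -0.4 -0.7] w 25.573815498268857 gf 39.98634338378906
x 0.0010 y -0.0007 z 0.0002 yaw -0.000 q6 at goal 78
```

```bash

python3 -m crank '[{"grip":0.015,"x":0.001,"y":0,"z":0.001,"yaw":0},{"grip":0.015,"x":0.001,"y":0,"z":0.0015,"yaw":0},{"grip":0.015,"x":0.001,"y":0,"z":0.002,"yaw":0},{"grip":0.015,"x":0.001,"y":0,"z":0.0025,"yaw":0},{"grip":0.015,"x":0.001,"y":0,"z":0.0025,"yaw":0}]' |grep -E "force|width|pos"
python3 -m crank '[{"grip":0.026,"x":0,"y":0,"z":0,"yaw":0},{"grip":0.028,"x":0,"y":0,"z":0,"yaw":0},{"grip":0.03,"x":0,"y":0,"z":0,"yaw":0},{"grip":0.032,"x":0,"y":0,"z":0,"yaw":0},{"grip":0.032,"x":0,"y":0,"z":0,"yaw":0}]' |grep -E "force|width|pos"
python3 -m crank '[{"grip":0.032,"x":-0.008,"y":0,"z":0,"yaw":0},{"grip":0.032,"x":-0.02,"y":0,"z":0,"yaw":0},{"grip":0.032,"x":-0.04,"y":0,"z":0,"yaw":0},{"grip":0.032,"x":-0.07,"y":0,"z":0,"yaw":0},{"grip":0.032,"x":-0.1,"y":0,"z":0,"yaw":0}]' |grep -E "force|width|pos"
python3 -m crank '[{"grip":0.04,"x":0,"y":-0.02,"z":-0.03,"yaw":0},{"grip":0.04,"x":-0.0,"y":-0.05,"z":-0.06,"yaw":0},{"grip":0.04,"x":-0.0,"y":-0.09,"z":-0.09,"yaw":0},{"grip":0.04,"x":-0.0,"y":-0.125,"z":-0.11,"yaw":0},{"grip":0.04,"x":-0.0,"y":-0.16,"z":-0.13,"yaw":0}]' |grep pos
python3 - <<'E'
from h import *
T=grab_frame("top")[:,:,::-1].copy();cv2.imwrite("pics/T11.png",T)
cv2.imwrite("pics/v11.png",cv2.resize(T[185:290,290:430],None,fx=5.7,fy=5.7,interpolation=cv2.INTER_CUBIC))
E
python3 go.py 440 -308.3 200 106
```

```text
ee_pos: [581.5, -111.7, 95.5]
force: [-5.9, 1.2, 11.4]
gripper_width: 26.1
gripper_force: 40.0
ee_pos: [582.4, -111.7, 93.1]
force: [0.5, -0.4, -0.0]
gripper_width: 32.3
gripper_force: 0.0
ee_pos: [481.0, -113.8, 92.8]
force: [-0.2, -0.1, 0.2]
gripper_width: 32.3
gripper_force: 0.0
ee_pos: [478.0, 41.6, 221.5]
now 44.8 [480.1  47.7 225.4] [-179.6   -0.5    1.5] F [1.8 4.1 2.7] w 39.87084241363754 gf 0.0
x -0.0492 y 0.3549 z 0.0254 yaw -1.825 q6 at goal -51
```

View pics/v11.png

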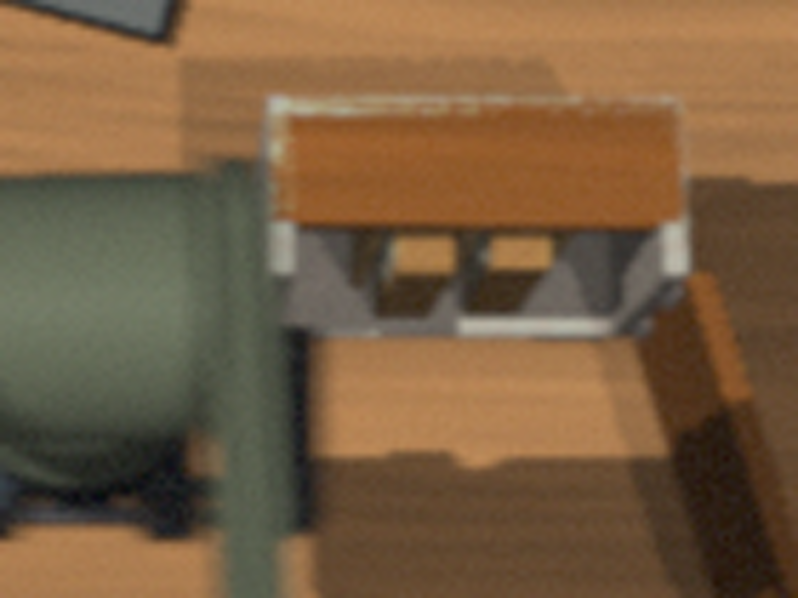

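Both boxes are upright in the two middle slots, top fronts at about (425,270) and (520,268), with floor visible in front of them. Next I go back to the handle to shut the door.

```bash

python3 -m crank '[{"grip":0.04,"x":-0.005,"y":0.03,"z":0,"yaw":0},{"grip":0.04,"x":-0.015,"y":0.065,"z":0,"yaw":0},{"grip":0.04,"x":-0.025,"y":0.1,"z":0,"yaw":0},{"grip":0.04,"x":-0.03,"y":0.135,"z":0,"yaw":0},{"grip":0.04,"x":-0.03,"y":0.17,"z":0,"yaw":0}]' >/dev/null
python3 -m crank '[{"grip":0.04,"x":-0.005,"y":0.035,"z":0,"yaw":0},{"grip":0.04,"x":-0.01,"y":0.07,"z":0,"yaw":0},{"grip":0.04,"x":-0.015,"y":0.105,"z":0,"yaw":0},{"grip":0.04,"x":-0.02,"y":0.14,"z":0,"yaw":0},{"grip":0.04,"x":-0.02,"y":0.175,"z":0,"yaw":0}]' >/dev/null
for i in 1 2 3; do python3 -m crank '[{"grip":0.04,"x":0,"y":0,"z":0,"yaw":-0.12},{"grip":0.04,"x":0,"y":0,"z":0,"yaw":-0.24},{"grip":0.04,"x":0,"y":0,"z":0,"yaw":-0.36},{"grip":0.04,"x":0,"y":0,"z":0,"yaw":-0.48},{"grip":0.04,"x":0,"y":0,"z":0,"yaw":-0.6}]' >/dev/null; done
python3 go.py 439.2 -308.5 111 105.8
```

```text
now 46.8833 [ 436.  -305.4  219.5] [-180.    -0.   104.8] F [-0.4  0.3 -0.4] w 39.59136165100064 gf 0.0
x -0.0038 y 0.0023 z 0.1085 yaw -0.018 q6 at goal -51
```

```bash

python3 -m crank '[{"grip":0.04,"x":-0.0038,"y":0.0023,"z":0,"yaw":-0.018},{"grip":0.04,"x":-0.0038,"y":0.0023,"z":0.03,"yaw":-0.018},{"grip":0.04,"x":-0.0038,"y":0.0023,"z":0.06,"yaw":-0.018},{"grip":0.04,"x":-0.0038,"y":0.0023,"z":0.09,"yaw":-0.018},{"grip":0.04,"x":-0.0038,"y":0.0023,"z":0.108,"yaw":-0.018}]' |grep -E "pos|force"
python3 -m crank '[{"grip":0.03,"x":0,"y":0,"z":0,"yaw":0},{"grip":0.02,"x":0,"y":0,"z":0,"yaw":0},{"grip":0.01,"x":0,"y":0,"z":0,"yaw":0},{"grip":0,"x":0,"y":0,"z":0,"yaw":0},{"grip":0,"x":0,"y":0,"z":0,"yaw":0}]' 15 |grep -E "pos|force|width"
python3 go.py 439.2 -308.5 111 105.8
```

```text
ee_pos: [438.4, -307.8, 109.0]
force: [0.1, 0.3, 0.5]
gripper_force: 0.0
ee_pos: [440.4, -309.4, 113.6]
force: [-8.5, -5.4, 4.9]
gripper_width: 9.5
gripper_force: 11.2
now 47.7167 [ 440.4 -309.4  113.6] [179.9   0.1 105.5] F [-8.5 -5.4  4.9] w 9.517863941687718 gf 11.187879145145416
x 0.0012 y -0.0010 z 0.0026 yaw -0.006 q6 at goal -51
```

```bash

for i in 1 2 3; do python3 -m crank '[{"grip":0,"x":0.0188,"y":-0.0039,"z":0,"yaw":0.116},{"grip":0,"x":0.038,"y":-0.0056,"z":0,"yaw":0.232},{"grip":0,"x":0.0572,"y":-0.0051,"z":0,"yaw":0.348},{"grip":0,"x":0.0762,"y":-0.0023,"z":0,"yaw":0.464},{"grip":0,"x":0.0948,"y":0.0026,"z":0,"yaw":0.58}]' |grep -E "pos|force|width"; done
python3 go.py 533.8 -65.3 111 1.3
```

```text
ee_pos: [416.0, -216.3, 113.6]
force: [-2.6, -0.3, 3.8]
gripper_width: 9.4
gripper_force: 15.0
ee_pos: [447.4, -125.7, 113.6]
force: [-1.9, 0.0, 5.4]
gripper_width: 9.5
gripper_force: 15.0
ee_pos: [523.9, -67.7, 113.6]
force: [-1.8, 0.8, 2.9]
gripper_width: 9.6
gripper_force: 15.0
now 48.9667 [523.9 -67.7 113.6] [-179.9   -0.     5.4] F [-1.8  0.8  2.9] w 9.634284966933949 gf 14.995820224285126
x 0.0101 y -0.0014 z 0.0026 yaw 0.072 q6 at goal 82
```

Now the last 10 mm, plus a small overpress.

```bash

python3 -m crank '[{"grip":0,"x":0.004,"y":-0.001,"z":0,"yaw":0.02},{"grip":0,"x":0.007,"y":-0.002,"z":0,"yaw":0.04},{"grip":0,"x":0.01,"y":-0.003,"z":0,"yaw":0.06},{"grip":0,"x":0.012,"y":-0.003,"z":0,"yaw":0.07},{"grip":0,"x":0.013,"y":-0.003,"z":0,"yaw":0.07}]' |grep -E "pos|force|width"
python3 -m crank '[{"grip":0,"x":0.001,"y":0,"z":0,"yaw":0},{"grip":0,"x":0.002,"y":0,"z":0,"yaw":0},{"grip":0,"x":0.003,"y":0,"z":0,"yaw":0},{"grip":0,"x":0.003,"y":0,"z":0,"yaw":0},{"grip":0,"x":0.003,"y":0,"z":0,"yaw":0}]' |grep -E "pos|force|width"
```

```text
ee_pos: [535.7, -63.9, 113.5]
force: [-5.5, 4.8, 9.6]
gripper_width: 9.3
gripper_force: 15.0
ee_pos: [535.8, -63.9, 113.5]
force: [-10.9, 4.8, 12.8]
gripper_width: 9.8
gripper_force: 15.0
```

```bash

python3 -m crank '[{"grip":0.012,"x":0,"y":0,"z":0,"yaw":0},{"grip":0.02,"x":0,"y":0,"z":0,"yaw":0},{"grip":0.03,"x":0,"y":0,"z":0,"yaw":0},{"grip":0.036,"x":0,"y":0,"z":0,"yaw":0},{"grip":0.036,"x":0,"y":0,"z":0,"yaw":0}]' |grep -E "pos|force|width"
python3 -m crank '[{"grip":0.036,"x":0,"y":0,"z":-0.02,"yaw":0},{"grip":0.036,"x":0,"y":0,"z":-0.045,"yaw":0},{"grip":0.036,"x":0,"y":0,"z":-0.08,"yaw":0},{"grip":0.036,"x":0,"y":0,"z":-0.11,"yaw":0},{"grip":0.036,"x":0,"y":0,"z":-0.11,"yaw":0}]' |grep -E "pos|force|width"
for i in 1 2; do python3 -m crank '[{"grip":0.036,"x":-0.01,"y":-0.03,"z":0,"yaw":0},{"grip":0.036,"x":-0.03,"y":-0.06,"z":0,"yaw":0},{"grip":0.036,"x":-0.05,"y":-0.09,"z":0,"yaw":0},{"grip":0.036,"x":-0.07,"y":-0.12,"z":0,"yaw":0},{"grip":0.036,"x":-0.07,"y":-0.15,"z":0,"yaw":0}]' |grep pos; done
python3 - <<'E'
from h import *
T=grab_frame("top")[:,:,::-1].copy();S=grab_frame("scene")[:,:,::-1].copy();cv2.imwrite("pics/T12.png",T);cv2.imwrite("pics/S12.png",S)
C=np.array([619.5,-132.2,0]);R=rz(np.radians(1.3))
for y in(80,60,0,-60):
    pr=[proj("top",C+R@np.array([x,y,z],float))[0] for x,z in((-18,144),(-40,142),(-52,142))]
    c=int(round(pr[1][0])); print(y,c,"rows top-edge,door in,out",[round(p[1],1) for p in pr],"R,B:",[(int(a[2]),int(a[0])) for a in T[226:244,c]])
E
```

```text
ee_pos: [539.9, -65.3, 112.1]
force: [0.2, 0.3, -0.3]
gripper_width: 35.0
gripper_force: 0.0
ee_pos: [543.2, -65.7, 228.5]
force: [1.0, 0.5, 0.4]
gripper_width: 36.1
gripper_force: 0.0
ee_pos: [461.1, 83.3, 221.7]
ee_pos: [386.7, 231.0, 221.8]
80 341 rows top-edge,door in,out [np.float64(223.9), np.float64(232.7), np.float64(237.5)] R,B: [(141, 126), (142, 126), (140, 120), (142, 128), (142, 131), (144, 131), (137, 118), (114, 68), (129, 43), (141, 48), (141, 42), (135, 39), (87, 28), (50, 16), (51, 18), (45, 13), (50, 27), (48, 24)]
60 350 rows top-edge,door in,out [np.float64(224.0), np.float64(232.8), np.float64(237.5)] R,B: [(76, 64), (77, 68), (77, 68), (80, 72), (78, 68), (81, 69), (84, 60), (120, 52), (137, 47), (136, 43), (139, 42), (137, 40), (86, 27), (52, 26), (51, 20), (51, 29), (50, 7), (56, 18)]
0 374 rows top-edge,door in,out [np.float64(224.1), np.float64(232.9), np.float64(237.6)] R,B: [(60, 45), (55, 45), (62, 48), (63, 53), (65, 54), (63, 50), (65, 46), (93, 38), (129, 44), (134, 41), (133, 38), (129, 41), (80, 31), (51, 25), (47, 12), (52, 21), (57, 25), (55, 22)]
-60 398 rows top-edge,door in,out [np.float64(224.2), np.float64(233.0), np.float64(237.7)] R,B: [(53, 44), (56, 47), (56, 45), (54, 51), (53, 46), (50, 46), (64, 50), (92, 46), (123, 39), (133, 38), (133, 39), (126, 40), (77, 25), (50, 21), (52, 23), (53, 26), (51, 17), (50, 15)]
```

The door's top edge fills rows 233-238 along its whole width, which matches the shut prediction. Handing in.

```bash
python3 -c "
from workcell import *
print(job_done())"
```

```text
the job is handed in; nothing more can be done
None
```

I stood both card-game boxes upright in the two middle cabinet slots and shut the door fully. The mug, phone, remote and coloured look-alikes were left alone, and I handed in the job, with no verdict shown.

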